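# Feel out the rattling die cartridge and load a sound one in the eyelet press

### The job

One of the three sealed die cartridges in the rack has a core that has come loose: tilt them end to end to feel which one shifts, and put that rattler in the red reject tray. Put one sound cartridge down on the mat, take it by its ends and lower it, without dropping it, fully home into the press's die bed between the yellow cheeks, its ends level with theirs; the other sound one stays, or goes back, flat in the rack. Leave the other things on the bench where they are.

Things in the scene. Friction and masses are not known exactly. Their poses are not given: they have to be found in the camera images.
- cart_a_mid (a point): Sealed die cartridge, one of three alike: blue box, steel top and bottom, brass disc on top; 64 long (its x) x 44 wide (y) x 36 high (z). This point is its centre. About 0.37 kg (+-8 %), of which 0.24 is a carbide core hidden in a 56 long cavity along x. Sound: core fixed. Rattler (one of the three): core 22 long, free to slide 17 either way along x
- cart_b_mid (a point): Second cartridge, same make. A rattler's core slides once its x is tilted 10 degrees or more and stays at that end when levelled, so the level cartridge's centre of mass then lies 11 off its middle: between tilts to either end, the moment about the fingers' closing line changes by 0.07 to 0.08 N m. A tilt of 25 degrees each way, held for a quarter second, is ample
- cart_c_mid (a point): Third cartridge, same make and size; this point is its centre, 18 above its underside. Nothing outside tells a rattler from a sound one
- rack: Fixed rack, origin under its centre. Floor 84 (x) x 264 (y), 6 thick; two green walls along y, 6 thick, tops 46 above the table, inner faces 72 apart, cover the cartridges' ends: there a cartridge can be taken only by its sides (fingers closing along the rack's y). Lanes at y = -85, 0, +85, a cartridge in each, its x along the rack's.
- bed_seat (a point): Die bed of the eyelet press (fixed): centre of its floor, 20 above the table. Floor 64 long (x), open at both ends, between yellow cheeks of that length, 53 apart inside (y), 12 thick, 48 high, flared at the top. A cartridge lies with its x along the bed's (either way round). No room for fingers beside it: only held by its ends can it be lowered in. Grey housing 200 high begins 130 away on the +y side
- reject_tray: Red open reject tray (fixed), outside 150 (x) x 220 (y), walls 5 thick and 32 high, floor 5 thick; origin under its centre. A cartridge lies in it any way round
- mat_top (a point): Green bench mat (fixed), 130 (x) x 150 (y), 3 thick, empty: a place to put a cartridge down and take it again another way; this point is the centre of its top
- spool_mid (a point): Orange thread spool, 40 diameter, 50 high, standing (bystander); this point is its centre
- jar_mid (a point): Amber jar of eyelets with black lid, 60 diameter, 85 high, standing (bystander); this point is its centre
- tin_mid (a point): Red tin, 70 diameter, 90 high, standing (bystander); this point is its centre
- awl: Awl with a plastic handle lying on the bench (bystander), about 200 long along its x
- brush: Brush lying on the bench (bystander), about 200 long along its x
Not all that is in view belongs to the job. Leave any turquoise look-alike of the part that bears cart_a_mid alone.

How it is judged:
By the outcome, as a careful person would: the job done as asked, in the order asked, and still so for the second after the job is handed in, with the robot touching nothing.
It also fails if it takes over 72 s, if anything falls off the work surface, if the arm or the gripper's body presses on something with over 40 N, if the wrist force passes 120 N, or if a joint passes its speed limit or range.

### The arm

A 6-joint arm with a two-finger parallel gripper is mounted at the origin on the work surface. World frame = base frame: x ahead of the robot, y to its left, z up, the work surface at z = 0. Lengths are in m, angles in rad, forces in N, time in s.
With the tool pointing down it reaches from about 0.3 to 0.75 m from the base axis. Payload 8.5 kg.
Tool frame: the origin (TCP) lies midway between the tips of the shut fingers; the grasp point (between the pads) lies 19 mm behind it; z points along the fingers, y is the direction in which the jaws open and shut (so a half turn about z gives the same grasp; the last joint's range is limited). The gripper opens to 85 mm and grips with 20 to 120 N. Pads are 22 mm wide; open, the fingers measure 114 mm over their backs; the gripper's body (76 mm by 85 mm) begins 54 mm behind the grasp point. The pads swing forward as they close: fully open they stand 13 mm farther back than shut.
Start: joints at [0.994, 0.381, 1.297, -0, 1.464, -0.215], TCP at [0.195, 0.514, 0.231] pointing down, gripper open.
Joint ranges: [-3.11, 3.11], [-0.89, 2.33], [0.22, 2.48], [-1.42, 4.56], [0.17, 2.85], [-2.88, 2.88]. Speed limits (rad/s): [2.39, 2.39, 3.14, 3.14, 3.14, 3.14].

### API

Orientations are given as a 3x3 rotation matrix whose columns are the frame's x, y, z axes.
In Python, from plant import robot gives the robot as it stands. The module is installed in compiled form; this text tells all that it offers.
- The arm moves only by the tool send_rows, never from a script. Its argument "deltas" is one flat list of numbers, 6 for each row, row after row: the shift along the tool's x, y, z in mm, then the turn, a rotation vector about the tool's x, y, z in degrees. A call has 1 to 20 rows; each row shifts and turns the pose as measured when the row begins, along the tool's axes as they then stand; what a row does not reach is not made up. A row lasts 1/10 s, in which the tool goes at most 50 mm and 8.59 degrees, less where a joint would pass 70% of its speed; a pose out of reach is approached as far as the arm can. A call with a gripper value outside its range is refused whole. "grip" is the gripper's target within -1 to 1 (fully open at 1, half-way at 0, shut at -1), set as the call begins (left out, the last holds). The fingers move at their own pace and stop on an object; "newtons" is the grip in N (left out, the last holds). Time passes only in rows, so rows that do not move let the fingers close. It gives the time, the measured TCP pose, the force and the opening at its end, in the units of the state.
- robot.read_state(): the state, without advancing time (a new reading comes with each control period).
- robot.snapshot(name): name is "side" or "top" or "wrist"; returns a dict with "img" (384x512x3 uint8, blue, green, red), "K" (3x3 intrinsics, pixels), "R" (3x3) and "t" (3): a world point X has camera coordinates R X + t. Camera axes: x right, y down, z forward; pixel columns grow to the right and rows downward; lengths in m; the calibration is good to about 2 mm. A picture is of the moment at which its call begins. There is no depth.
- robot.hand_in(): hands the job in, once; it reports no verdict.
The state is a dict: "t": time; "joints": joint angles; "dq": joint speeds; "tau": joint torques, N m; "tool_pos": TCP position; "tool_rot": TCP orientation; "force": force on the tool from outside, world axes, zero at the start; "ft_torque": the same for the moment, N m; "grip_width": opening from 0.0 (shut) to 1.0 (fully open).
Only numpy, scipy, OpenCV 4.12 (cv2) and the standard library are available. Lean on these libraries where they do the work, as an engineer would, in place of code of your own. Each camera call takes 0.05 s, during which the arm holds its last target.

## Working session

There is one attempt and no reset: what is moved stays moved. The work goes in short steps, Python scripts to look and compute and a tool call to move; the robot and the scene stay as the last step left them, time stands still between calls to the robot, and variables do not carry over. Pictures are saved under pics/ and viewed, and the job is handed in when it is done.

Besides the shell and the picture viewer there is one more tool, called after "Request:" by a JSON object that holds its "name" and its "arguments". send_rows: Moves the arm, as the interface text tells. Its arguments: {"type":"object","properties":{"deltas":{"type":"array","items":{"type":"number"}},"grip":{"type":"number"},"newtons":{"type":"number"}},"required":["deltas"]}

```bash
mkdir -p pics; cat > h.py <<'E'
import numpy as np, cv2
from plant import robot
def snap(n,f):
    s=robot.snapshot(n); cv2.imwrite('pics/'+f+'.png',s['img']); np.savez('pics/'+f+'.npz',**{k:s[k] for k in('img','K','R','t')}); return s
def load(f): return dict(np.load('pics/'+f+'.npz'))
def ray(s,u,v):
    d=np.linalg.solve(s['K'],[u,v,1.]); R=s['R']; return -R.T@s['t'], R.T@d
def onz(s,u,v,z):
    o,d=ray(s,u,v); return o+d*(z-o[2])/d[2]
def proj(s,X):
    c=s['R']@np.array(X)+s['t']; p=s['K']@c; return p[:2]/p[2]
E
python3 - <<'E'
from h import *
for n in('side','top','wrist'):
    s=snap(n,n+'0'); print(n,s['K'].round(1).tolist(),(-s['R'].T@s['t']).round(3),s['R'].round(2).tolist())
st=robot.read_state(); print({k:np.round(v,3).tolist() for k,v in st.items()})
E
```

```text
side [[377.7, 0.0, 255.2], [0.0, 377.7, 197.5], [0.0, 0.0, 1.0]] [ 0.006 -0.579  0.978] [[0.77, -0.64, 0.0], [-0.48, -0.58, -0.66], [0.42, 0.51, -0.75]]
top [[370.5, 0.0, 258.4], [0.0, 370.5, 192.0], [0.0, 0.0, 1.0]] [0.406 0.014 1.016] [[0.01, -1.0, 0.01], [-0.99, -0.01, -0.11], [0.11, -0.01, -0.99]]
wrist [[267.6, 0.0, 257.6], [0.0, 267.6, 194.0], [0.0, 0.0, 1.0]] [0.13  0.539 0.372] [[0.35, 0.94, -0.0], [0.9, -0.34, 0.27], [0.25, -0.1, -0.96]]
{'t': 0.15, 'joints': [0.994, 0.381, 1.298, -0.0, 1.464, -0.215], 'dq': [-0.001, -0.001, -0.002, 0.001, 0.0, -0.001], 'tau': [0.002, -44.863, -23.135, -0.0, 0.004, -0.0], 'tool_pos': [0.195, 0.514, 0.231], 'tool_rot': [[-0.935, 0.354, -0.001], [0.354, 0.935, -0.001], [0.0, -0.001, -1.0]], 'force': [-0.279, -0.821, 0.933], 'ft_torque': [0.005, 0.013, -0.031], 'grip_width': 0.999}
```

View pics/top0.png

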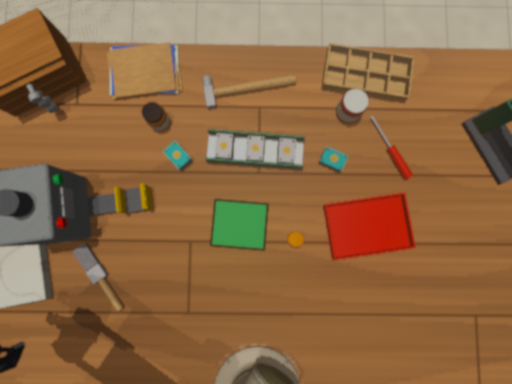

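View pics/side0.png

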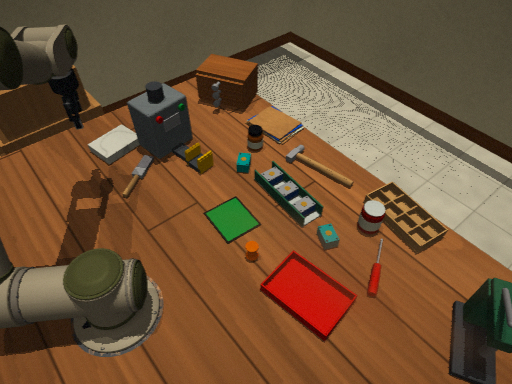

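View pics/wrist0.png

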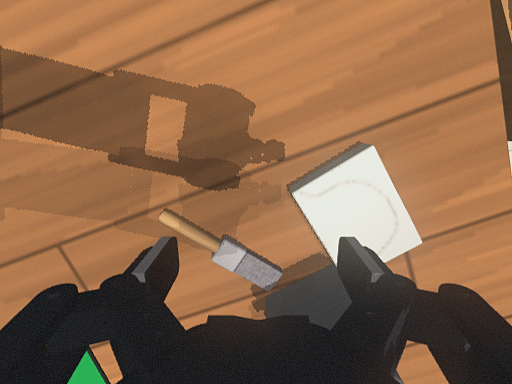

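The top view shows the rack centred near (255,149) with three cartridges, the mat at (240,224), the tray at (368,226) and the bed between yellow cheeks near (133,199). Turquoise decoys stand at (178,155) and (334,159). I'll zoom in and measure.

```bash
python3 - <<'E'
from h import *
s=load('top0'); im=s['img']
a=cv2.resize(im[115:180,195:315],None,fx=6,fy=6,interpolation=cv2.INTER_CUBIC)
cv2.imwrite('pics/ctop.png',a)
b=cv2.resize(im[165:230,60:170],None,fx=6,fy=6,interpolation=cv2.INTER_CUBIC); cv2.imwrite('pics/cbed.png',b)
hsv=cv2.cvtColor(im,cv2.COLOR_BGR2HSV)
def comps(lo,hi,amin=20):
    m=cv2.inRange(hsv,lo,hi); n,l,st,c=cv2.connectedComponentsWithStats(m)
    return [(st[i,4],cv2.minAreaRect(np.argwhere(l==i)[:,::-1].astype(np.float32))) for i in range(1,n) if st[i,4]>amin]
for nm,lo,hi,z in [('green',(50,120,90),(75,255,255),.003),('red',(0,200,120),(4,255,255),.03),('yellow',(20,150,80),(32,255,255),.068),('white',(0,0,180),(180,60,255),.042),('orange',(8,230,200),(20,255,255),.05)]:
    print(nm)
    for A,r in comps(lo,hi):
        p=onz(s,*r[0],z); bx=[onz(s,*q,z)[:2].round(3).tolist() for q in cv2.boxPoints(r)]
        print(A,np.round(r[0],1),p.round(3),np.round(r[1],1),round(r[2],1),bx)
E
```

```text
green
46 [ 55.5 179. ] [0.55  0.559 0.003] [8. 5.] 90.0 [[0.561, 0.567], [0.561, 0.553], [0.539, 0.551], [0.539, 0.565]]
2272 [238.9 224.3] [0.432 0.054 0.003] [51.8 44.4] 4.8 [[0.377, 0.128], [0.498, 0.121], [0.487, -0.021], [0.367, -0.012]]
red
157 [399.5 161.4] [ 0.606 -0.38   0.03 ] [33.8  5.6] 57.3 [[0.641, -0.35], [0.65, -0.363], [0.572, -0.41], [0.563, -0.397]]
4077 [367.4 226.2] [ 0.43  -0.289  0.03 ] [54.1 78.6] 81.3 [[0.484, -0.175], [0.519, -0.384], [0.376, -0.402], [0.343, -0.195]]
52 [ 59.  222.5] [0.431 0.527 0.03 ] [9. 6.] 90.0 [[0.443, 0.536], [0.443, 0.52], [0.419, 0.518], [0.419, 0.534]]
yellow
251 [145.5 195.8] [0.5   0.292 0.068] [26.5 10.3] 83.7 [[0.533, 0.31], [0.536, 0.284], [0.468, 0.274], [0.465, 0.3]]
222 [119.2 199.4] [0.49  0.359 0.068] [25.5  9.2] 85.2 [[0.522, 0.375], [0.524, 0.351], [0.459, 0.343], [0.457, 0.366]]
white
60 [22.4  4.4] [1.034 0.665 0.042] [10.7  8.2] 76.0 [[1.046, 0.68], [1.053, 0.659], [1.022, 0.649], [1.016, 0.671]]
104 [290.    0.5] [ 1.06  -0.081  0.042] [ 1. 58.] 90.0 [[1.06, 0.001], [1.063, -0.162], [1.06, -0.162], [1.057, 0.001]]

[... 1973 characters left out ...]
129 0.042] [ 6.  17.4] 5.2 [[0.615, 0.139], [0.662, 0.136], [0.661, 0.12], [0.614, 0.123]]
182 [240.  148.5] [0.633 0.053 0.042] [17. 10.] 90.0 [[0.656, 0.067], [0.657, 0.04], [0.61, 0.039], [0.61, 0.066]]
171 [270.5 151. ] [ 0.628 -0.029  0.042] [18.  9.] 90.0 [[0.652, -0.017], [0.652, -0.041], [0.603, -0.041], [0.603, -0.017]]
89 [298.5 153.5] [ 0.622 -0.104  0.042] [17.  5.] 90.0 [[0.645, -0.097], [0.645, -0.111], [0.599, -0.111], [0.599, -0.097]]
2018 [ 18.3 275.6] [0.294 0.615 0.042] [55.5 44.1] 82.6 [[0.356, 0.685], [0.371, 0.574], [0.233, 0.545], [0.218, 0.654]]
83 [  3.8 251. ] [0.356 0.657 0.042] [ 8.1 17.7] 47.5 [[0.348, 0.68], [0.379, 0.649], [0.364, 0.634], [0.333, 0.664]]
orange
```

View pics/ctop.png

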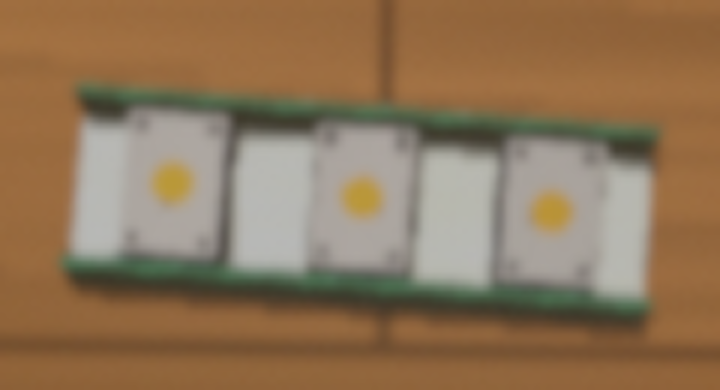

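View pics/cbed.png

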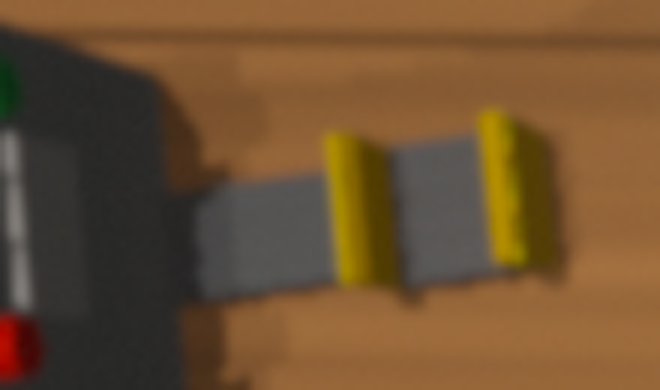

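Request:
{"name": "send_rows", "arguments": {"deltas": [-39, -16.5, -3.75, 0, 0, 0, -39, -16.5, -3.75, 0, 0, 0, -39, -16.5, -3.75, 0, 0, 0, -39, -16.5, -3.75, 0, 0, 0, -39, -16.5, -3.75, 0, 0, 0, -39, -16.5, -3.75, 0, 0, 0, -39, -16.5, -3.75, 0, 0, 0, -39, -16.5, -3.75, 0, 0, 0, 0, 0, 0, 0, 0, -8, 0, 0, 0, 0, 0, -8, 0, 0, 0, 0, 0, 0], "grip": 0.6}}

```text
t: 1.25
tool_pos: [0.4487, 0.2701, 0.2586]
tool_rot: [[-0.997, 0.072, -0.005], [0.072, 0.997, -0.004], [0.005, -0.005, -1.0]]
force: [0.1, 0.3, -0.7]
grip_width: 0.798
```

```bash
python3 - <<'E'
from h import *
snap('wrist','w1'); snap('top','t1'); st=robot.read_state(); print(st['tool_pos'],st['tool_rot'].round(3) if hasattr(st['tool_rot'],'round') else st['tool_rot'],st['t'],st['grip_width'])
E
```

```text
[0.4483597  0.27050376 0.258698  ] [[-0.997  0.076 -0.005]
 [ 0.076  0.997 -0.004]
 [ 0.005 -0.005 -1.   ]] 1.35 0.7957123507005737
```

View pics/w1.png

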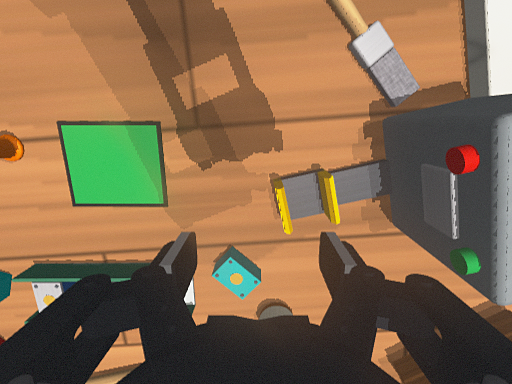

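Bed cheeks visible near (285,205) and (330,197); the mat spans (60–167,122–206). I'll zoom in on the bed.

```bash
python3 - <<'E'
from h import *
s=load('w1'); im=s['img']
b=cv2.resize(im[160:240,262:352],None,fx=8,fy=7.5,interpolation=cv2.INTER_CUBIC); cv2.imwrite('pics/cb2.png',b[:600])
E
```

```text
(no output)
```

View pics/cb2.png

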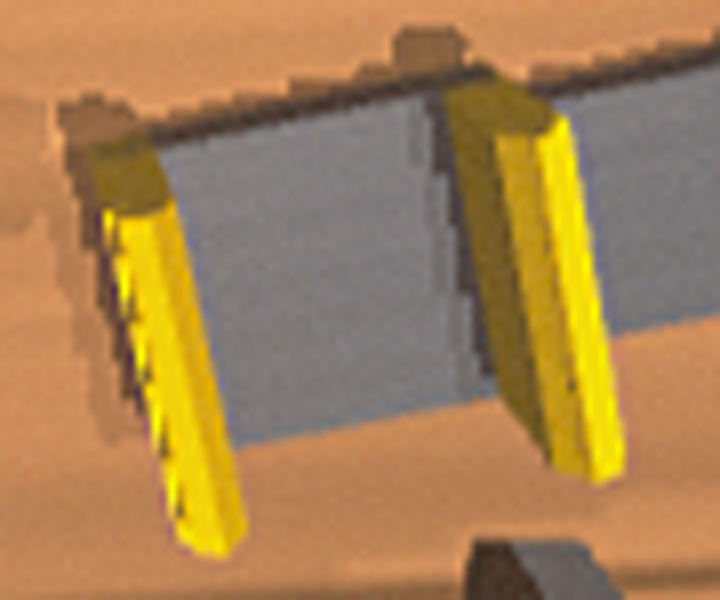

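```bash
python3 - <<'E'
from h import *
s=load('w1')
f=lambda u,v,z: onz(s,262+(u+.5)/8-.5,160+(v+.5)/7.5-.5,z)
P={}
for n,u,v,z in [('L near top out',103,210,.068),('L far out',180,548,.068),('L near in',175,205,.068),('L far in',243,540,.068),('R near out',568,115,.068),('R far out',625,468,.068),('R near flare',497,135,.068),('R far flare',555,465,.068),('floor nearL',160,150,.02),('floor nearR',440,93,.02),('floor farL',235,447,.02),('floor farR',495,390,.02)]:
    P[n]=f(u,v,z); print(n,P[n].round(4))
def yaw(a,b): d=P[b]-P[a]; return np.degrees(np.arctan2(d[1],d[0])).round(1), np.hypot(*d[:2]).round(4)
for a,b in [('L near top out','L far out'),('L near in','L far in'),('R near out','R far out'),('floor nearL','floor farL')]: print(a,yaw(a,b))
t=np.mean([P[k] for k in('L near top out','L far out','R near out','R far out')],0); print('c',t)
# floor line yaw (y axis)
d=P['floor nearR']-P['floor nearL'];print(np.degrees(np.arctan2(-d[0],d[1])))
d=P['floor farR']-P['floor farL'];print(np.degrees(np.arctan2(-d[0],d[1])))
# height of cheek corners: triangulate with top0
q=load('top0')
def tri(a,b):
    (o1,d1),(o2,d2)=a,b; A=np.array([d1,-d2]).T; x=np.linalg.lstsq(A,o2-o1,rcond=None)[0]
    return (o1+d1*x[0]+o2+d2*x[1])/2, np.linalg.norm(o1+d1*x[0]-o2-d2*x[1])
tp=lambda u,v:ray(q,60+(u+.5)/6-.5,165+(v+.5)/6-.5)
wr=lambda u,v:ray(s,262+(u+.5)/8-.5,160+(v+.5)/7.5-.5)
print('R far out',tri(tp(332,132),wr(625,468))); print('L far in', tri(tp(480,110),wr(180,548)))
print('R near out',tri(tp(345,282),wr(568,115)))
# floor far edge midpoint
print('floor far', tri(tp(395,148),wr(495,390)), tri(tp(475,135),wr(235,447)))
E
```

```text
L near top out [0.4658 0.2899 0.068 ]
L far out [0.5289 0.2993 0.068 ]
L near in [0.4657 0.3014 0.068 ]
L far in [0.5281 0.3099 0.068 ]
R near out [0.4545 0.3639 0.068 ]
R far out [0.5188 0.3735 0.068 ]
R near flare [0.4572 0.3528 0.068 ]
R far flare [0.5175 0.362  0.068 ]
floor nearL [0.4668 0.3029 0.02  ]
floor nearR [0.4592 0.3537 0.02  ]
floor farL [0.529  0.3141 0.02  ]
floor farR [0.5203 0.3632 0.02  ]
L near top out (np.float64(8.5), np.float64(0.0639))
L near in (np.float64(7.8), np.float64(0.063))
R near out (np.float64(8.5), np.float64(0.065))
floor nearL (np.float64(10.2), np.float64(0.0632))
c [0.49201908 0.33166227 0.068     ]
8.518145774644417
10.070829555457058
R far out (array([0.52548459, 0.37788359, 0.05145975]), np.float64(0.001057131257188241))
L far in (array([0.52978491, 0.30260189, 0.07386191]), np.float64(0.009583793849554071))
R near out (array([0.46040378, 0.37113174, 0.04244836]), np.float64(0.0008692824814536107))
floor far (array([0.52387728, 0.36507062, 0.00923557]), np.float64(0.0013682748034693278)) (array([0.52346881, 0.31503324, 0.04157402]), np.float64(0.007990859230308359))
```

Request:
{"name": "send_rows", "arguments": {"deltas": [-18.6, -35, 3.6, 0, 0, 0, -18.6, -35, 3.6, 0, 0, 0, -18.6, -35, 3.6, 0, 0, 0]}}

```text
t: 1.65
tool_pos: [0.4947, 0.1634, 0.2483]
tool_rot: [[-0.997, 0.077, -0.004], [0.077, 0.997, -0.003], [0.004, -0.003, -1.0]]
force: [1.1, 1.1, -0.5]
grip_width: 0.797
```

```bash
python3 - <<'E'
from h import *
snap('wrist','w2'); s=load('w2')
b=cv2.resize(s['img'],None,fx=1.5,fy=1.5,interpolation=cv2.INTER_CUBIC); cv2.imwrite('pics/w2b.png',b)
E
```

```text
(no output)
```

View pics/w2b.png

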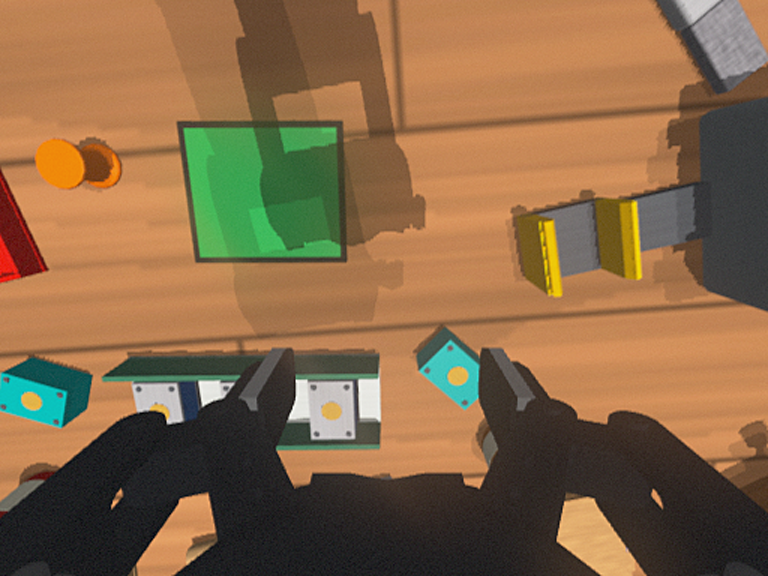

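Request:
{"name": "send_rows", "arguments": {"deltas": [-18.6, -35, 3.6, 0, 0, 0, -18.6, -35, 3.6, 0, 0, 0, -18.6, -35, 3.6, 0, 0, 0, -18.6, -35, 3.6, 0, 0, 0, -18.6, -35, 3.6, 0, 0, 0, 0, 0, 0, 0, 0, 0]}}

```text
t: 2.3
tool_pos: [0.5764, -0.0296, 0.2287]
tool_rot: [[-0.995, 0.098, -0.005], [0.098, 0.995, -0.004], [0.005, -0.005, -1.0]]
force: [0.1, 0.2, -1.3]
grip_width: 0.801
```

```bash
python3 - <<'E'
from h import *
snap('wrist','w3'); s=load('w3')
b=cv2.resize(s['img'],None,fx=1.5,fy=1.5,interpolation=cv2.INTER_CUBIC); cv2.imwrite('pics/w3b.png',b)
st=robot.read_state(); print(st['tool_pos'],st['tool_rot'].round(3),st['force'],st['ft_torque'])
E
```

```text
[ 0.57571844 -0.02758371  0.22904351] [[-0.995  0.096 -0.005]
 [ 0.096  0.995 -0.004]
 [ 0.005 -0.004 -1.   ]] [-1.32062771  0.35438749  0.09756873] [ 0.00848416 -0.01823437 -0.0173797 ]
```

View pics/w3b.png

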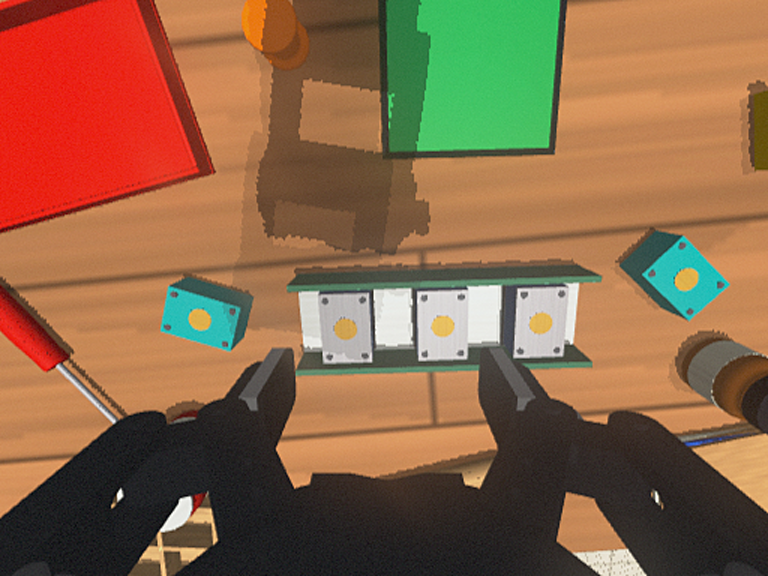

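Three discs, at about (345,328), (442,326) and (540,323) in the enlarged view. I'll triangulate them against the top view.

```bash
cat >> h.py <<'E'
def tri(a,b):
    (o1,d1),(o2,d2)=a,b; A=np.array([d1,-d2]).T; x=np.linalg.lstsq(A,o2-o1,rcond=None)[0]
    return (o1+d1*x[0]+o2+d2*x[1])/2, np.linalg.norm(o1+d1*x[0]-o2-d2*x[1])
def discs(s,roi):
    u0,v0,u1,v1=roi; im=s['img'][v0:v1,u0:u1]; h=cv2.cvtColor(im,cv2.COLOR_BGR2HSV)
    m=cv2.inRange(h,(14,90,120),(30,255,255)); n,l,st,c=cv2.connectedComponentsWithStats(m)
    return [(c[i]+[u0,v0],st[i,4]) for i in range(1,n) if st[i,4]>=8]
E
python3 - <<'E'
from h import *
w=load('w3'); t=load('top0'); s0=load('side0')
for nm,s,roi in(('w',w,(200,185,388,240)),('t',t,(208,132,302,167)),('s',s0,(255,165,320,218))):
    d=discs(s,roi); print(nm,[(np.round(c,1).tolist(),a) for c,a in d])
W=sorted([c for c,a in discs(w,(200,185,388,240))],key=lambda c:c[0])
T=sorted([c for c,a in discs(t,(208,132,302,167))],key=lambda c:-c[0])
S=sorted([c for c,a in discs(s0,(255,165,320,218))],key=lambda c:-c[0])
for k in range(3):
    print(onz(w,*W[k],.042).round(4),onz(t,*T[k],.042).round(4),onz(s0,*S[k],.042).round(4),tri(ray(w,*W[k]),ray(t,*T[k])),tri(ray(w,*W[k]),ray(s0,*S[k])))
P=[onz(w,*c,.042) for c in W]; d=P[2]-P[0]; print(np.degrees(np.arctan2(-d[0],d[1])))
E
```

```text
w [([360.1, 215.1], np.int32(168)), ([230.0, 219.1], np.int32(168)), ([294.8, 217.0], np.int32(164))]
t [([285.7, 132.9], np.int32(98)), ([223.2, 145.0], np.int32(35)), ([254.9, 147.5], np.int32(35)), ([286.4, 149.8], np.int32(35)), ([219.8, 165.5], np.int32(53))]
s [([317.4, 165.4], np.int32(8)), ([307.4, 172.3], np.int32(13)), ([271.4, 173.2], np.int32(22)), ([315.3, 177.7], np.int32(23)), ([286.6, 187.7], np.int32(22)), ([257.7, 197.4], np.int32(9)), ([303.4, 203.3], np.int32(22)), ([261.2, 213.4], np.int32(58)), ([270.8, 208.3], np.int32(12)), ([277.7, 214.8], np.int32(23))]
[ 0.6297 -0.0717  0.042 ] [ 0.6316 -0.0715  0.042 ] [0.7958 0.0267 0.042 ] (array([ 0.63393834, -0.07289553,  0.03107981]), np.float64(0.0008877455291727238)) (array([ 0.60915847, -0.06969306,  0.20686632]), np.float64(0.08591655265803795))
[0.6349 0.0129 0.042 ] [ 0.678  -0.0694  0.042 ] [ 0.7462 -0.0115  0.042 ] (array([ 0.57362914, -0.03004182,  0.29336496]), np.float64(0.07423163705127837)) (array([ 0.6545786 , -0.02255929,  0.0994287 ]), np.float64(0.09910076339008633))
[0.6404 0.0975 0.042 ] [0.6368 0.0131 0.042 ] [0.7437 0.0245 0.042 ] (array([0.57479955, 0.01926825, 0.24293285]), np.float64(0.03056508428479308)) (array([0.63484109, 0.01229538, 0.1394883 ]), np.float64(0.11951121705563797))
-3.6045575978084483
```

```bash
python3 - <<'E'
from h import *
w=load('w3'); t=load('top0'); s0=load('side0')
W=[(230.0,219.1),(294.8,217),(360.1,215.1)];T=[(286.4,149.8),(254.9,147.5),(223.2,145)];S=[(303.4,203.3),(286.6,187.7),(271.4,173.2)]
for k in range(3):
    print(onz(t,*T[k],.042).round(4),onz(s0,*S[k],.042).round(4),tri(ray(t,*T[k]),ray(s0,*S[k])),tri(ray(w,*W[k]),ray(s0,*S[k])))
# rack wall tops: end corners from w3 upscaled
f=lambda u,v,z: onz(w,(u+.5)/1.5-.5,(v+.5)/1.5-.5,z)
for u,v in [(288,290),(601,274),(298,367),(592,364)]: print(f(u,v,.046).round(4))
E
```

```text
[ 0.6315 -0.0715  0.042 ] [ 0.6334 -0.0685  0.042 ] (array([ 0.63040796, -0.07102666,  0.04654394]), np.float64(0.00013840927095681445)) (array([ 0.62873804, -0.07127369,  0.04734888]), np.float64(0.001935692624944246))
[0.6367 0.0131 0.042 ] [0.638  0.0169 0.042 ] (array([0.6350162 , 0.01338286, 0.04711012]), np.float64(0.001019384588057028)) (array([0.63216419, 0.01181557, 0.05008217]), np.float64(0.000717770497550958))
[0.6423 0.0981 0.042 ] [0.6437 0.1011 0.042 ] (array([0.64107358, 0.09792651, 0.04623031]), np.float64(0.0005637488440096367)) (array([0.63625929, 0.09343821, 0.05270976]), np.float64(0.0003413261703907733))
[ 0.5892 -0.1146  0.046 ]
[0.6005 0.1456 0.046 ]
[ 0.66   -0.1172  0.046 ]
[0.6818 0.1413 0.046 ]
```

```bash
cat >> h.py <<'E'
from scipy.spatial.transform import Rotation as Ro
def go(p,yawx=None,R=None):
    """tool-frame delta (mm) to world p, and rotvec (deg) to tool-down with tool x at yawx deg"""
    st=robot.read_state(); R0=np.array(st['tool_rot']); 
    print('t',round(st['t'],2),'pos',np.round(st['tool_pos'],4),'yawx',round(np.degrees(np.arctan2(R0[1,0],R0[0,0])),2),'w',round(st['grip_width']*85,1),'F',np.round(st['force'],1),'M',np.round(st['ft_torque'],3))
    d=R0.T@(np.array(p)-st['tool_pos'])*1000
    if yawx is not None:
        c,s=np.cos(np.radians(yawx)),np.sin(np.radians(yawx)); R=np.array([[c,s,0],[s,-c,0],[0,0,-1.]])
    rv=Ro.from_matrix(R0.T@R).as_rotvec(degrees=True) if R is not None else None
    print('delta',d.round(1),'rot',None if rv is None else rv.round(2))
E
python3 -c "
from h import *
go([.6305,-.0715,.09],176.2)"
```

```text
t 2.35 pos [ 0.5757 -0.0276  0.229 ] yawx 174.48 w 67.8 F [-1.3  0.4  0.1] M [ 0.008 -0.018 -0.017]
delta [-59.4 -37.9 138.9] rot [-0.24 -0.28 -1.72]
```

Request:
{"name": "send_rows", "arguments": {"deltas": [-15, -9.5, 34.7, 0, 0, 0, -15, -9.5, 34.7, 0, 0, 0, -15, -9.5, 34.7, 0, 0, 0, -15, -9.5, 34.7, 0, 0, 0, 0, 0, 0, -0.2, -0.3, -1.7, 0, 0, 0, 0, 0, 0]}}

```text
t: 2.95
tool_pos: [0.6328, -0.0643, 0.0879]
tool_rot: [[-0.997, 0.071, 0.004], [0.071, 0.998, 0.0], [-0.004, 0.001, -1.0]]
force: [0.3, 0.3, 0.6]
grip_width: 0.799
```

```bash
python3 -c "
from h import *
go([.6305,-.0715,.008],176.2)"
```

```text
t 2.95 pos [ 0.6328 -0.0643  0.0879] yawx 175.95 w 67.9 F [0.3 0.3 0.6] M [ 0.    -0.012  0.006]
delta [ 2.2 -7.4 79.9] rot [ 0.04  0.25 -0.25]
```

Request:
{"name": "send_rows", "arguments": {"deltas": [2, -7.4, 0, 0, 0.2, -0.2, 0, 0, 0, 0, 0, 0, 0, 0, 30, 0, 0, 0, 0, 0, 30, 0, 0, 0, 0, 0, 15, 0, 0, 0, 0, 0, 3, 0, 0, 0, 0, 0, 0, 0, 0, 0]}}

```text
t: 3.65
tool_pos: [0.6322, -0.0691, 0.0148]
tool_rot: [[-0.997, 0.07, 0.011], [0.07, 0.998, -0.003], [-0.012, -0.002, -1.0]]
force: [0.1, -1.0, -0.7]
grip_width: 0.799
```

```bash
python3 -c "
from h import *
go([.6305,-.0715,.008],176.2)
s=snap('wrist','w4')"
```

```text
t 3.65 pos [ 0.6322 -0.0691  0.0148] yawx 175.99 w 67.9 F [ 0.1 -1.  -0.7] M [ 0.051  0.043 -0.036]
delta [ 1.6 -2.5  6.8] rot [-0.11  0.66 -0.21]
```

View pics/w4.png

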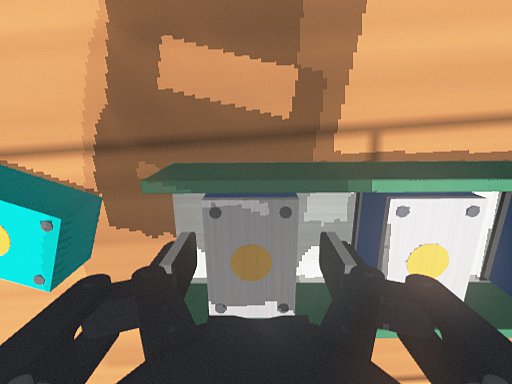

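The fingers straddle the cartridge (disc at (251,262), fingers at about 190 and 330). A small correction, then close.

Request:
{"name": "send_rows", "arguments": {"deltas": [1.5, -3, 4, 0, 0.5, -0.2, 0, 0, 3, 0, 0, 0, 0, 0, 2, 0, 0, 0, 0, 0, 0, 0, 0, 0]}}

```text
t: 4.1
tool_pos: [0.6319, -0.0727, 0.0087]
tool_rot: [[-0.998, 0.066, 0.008], [0.066, 0.998, -0.004], [-0.008, -0.003, -1.0]]
force: [0.0, -0.0, 0.6]
grip_width: 0.799
```

Request:
{"name": "send_rows", "arguments": {"deltas": [0, 0, 0, 0, 0, 0, 0, 0, 0, 0, 0, 0, 0, 0, 0, 0, 0, 0, 0, 0, 0, 0, 0, 0, 0, 0, 0, 0, 0, 0, 0, 0, 0, 0, 0, 0], "grip": -1, "newtons": 70}}

```text
t: 4.7
tool_pos: [0.6321, -0.0727, 0.0092]
tool_rot: [[-0.998, 0.066, 0.008], [0.066, 0.998, -0.004], [-0.008, -0.003, -1.0]]
force: [1.2, 0.3, -1.2]
grip_width: 0.508
```

```bash
python3 -c "
from h import *
go([.6305,-.0715,.12],176.2)"
```

```text
t 4.7 pos [ 0.6321 -0.0727  0.0092] yawx 176.19 w 43.2 F [ 1.2  0.3 -1.2] M [ 0.047  0.015 -0.004]
delta [   0.8    0.7 -110.8] rot [-0.19  0.48 -0.01]
```

Request:
{"name": "send_rows", "arguments": {"deltas": [0, 0, -15, 0, 0, 0, 0, 0, -30, 0, 0, 0, 0, 0, -40, 0, 0, 0, 0, 0, -35, 0, 0, 0, 0, 0, 0, 0, 0.4, 0, 0, 0, 0, 0, 0, 0, 0, 0, 0, 0, 0, 0]}}

```text
t: 5.4
tool_pos: [0.6282, -0.0713, 0.127]
tool_rot: [[-0.998, 0.067, -0.012], [0.067, 0.998, 0.0], [0.012, -0.0, -1.0]]
force: [0.8, -0.8, -3.2]
grip_width: 0.502
```

Request:
{"name": "send_rows", "arguments": {"deltas": [0, 0, 0, 0, 8.5, 0, 0, 0, 0, 0, 8.5, 0, 0, 0, 0, 0, 8.5, 0, 0, 0, 0, 0, 2, 0, 0, 0, 0, 0, 0, 0, 0, 0, 0, 0, 0, 0, 0, 0, 0, 0, 0, 0]}}

```text
t: 6.1
tool_pos: [0.6235, -0.0702, 0.1145]
tool_rot: [[-0.868, 0.067, -0.493], [0.057, 0.998, 0.037], [0.494, 0.004, -0.869]]
force: [0.3, 0.1, -3.6]
grip_width: 0.505
```

```bash
python3 -c "
from h import *
go([.6305,-.0715,.12],176.2)"
```

```text
t 6.1 pos [ 0.6235 -0.0702  0.1145] yawx 176.27 w 42.9 F [ 0.3  0.1 -3.6] M [-0.011 -0.488 -0.001]
delta [-3.4 -0.8 -8.3] rot [  0.23 -29.6    0.  ]
```

Request:
{"name": "send_rows", "arguments": {"deltas": [0, 0, 0, 0, -8.5, 0, 0, 0, 0, 0, -8.5, 0, 0, 0, 0, 0, -8.5, 0, 0, 0, 0, 0, -4, 0, 0, 0, 0, 0, 0, 0, 0, 0, 0, 0, 0, 0]}}

```text
t: 6.7
tool_pos: [0.6204, -0.0697, 0.1152]
tool_rot: [[-0.998, 0.069, 0.012], [0.069, 0.998, 0.003], [-0.012, 0.004, -1.0]]
force: [-0.2, 0.2, -3.4]
grip_width: 0.503
```

```bash
python3 -c "
from h import *
go([.6305,-.0715,.12],176.2); print(robot.read_state()['tau'])"
```

```text
t 6.7 pos [ 0.6204 -0.0697  0.1152] yawx 176.02 w 42.8 F [-0.2  0.2 -3.4] M [-0.002  0.003 -0.047]
delta [-10.3  -1.1  -4.7] rot [ 0.21  0.67 -0.18]
[ 6.28677732e-02 -5.69833982e+01 -2.14947420e+01  4.56406537e-02
 -1.44827622e-01 -1.52629166e-02]
```

Request:
{"name": "send_rows", "arguments": {"deltas": [0, 0, 0, 0, -8.5, 0, 0, 0, 0, 0, -8.5, 0, 0, 0, 0, 0, -8.5, 0, 0, 0, 0, 0, -2, 0, 0, 0, 0, 0, 0, 0, 0, 0, 0, 0, 0, 0, 0, 0, 0, 0, 0, 0]}}

```text
t: 7.4
tool_pos: [0.6227, -0.07, 0.1141]
tool_rot: [[-0.879, 0.068, 0.473], [0.061, 0.998, -0.028], [-0.473, 0.004, -0.881]]
force: [0.4, 0.4, -3.3]
grip_width: 0.504
```

```bash
python3 -c "
from h import *
go([.6305,-.0715,.12],176.2)"
```

```text
t 7.4 pos [ 0.6227 -0.07    0.1141] yawx 176.0 w 42.8 F [ 0.4  0.4 -3.3] M [ 0.036  0.503 -0.006]
delta [-9.8 -0.9 -1.5] rot [ 0.21 28.26 -0.13]
```

Request:
{"name": "send_rows", "arguments": {"deltas": [0, 0, 0, 0, 8.5, 0, 0, 0, 0, 0, 8.5, 0, 0, 0, 0, 0, 8.5, 0, 0, 0, 0, 0, 3, 0, 0, 0, 0, 0, 0, 0, 0, 0, 0, 0, 0, 0]}}

```text
t: 8.0
tool_pos: [0.6244, -0.071, 0.114]
tool_rot: [[-0.997, 0.071, -0.014], [0.071, 0.997, -0.001], [0.014, -0.002, -1.0]]
force: [-0.0, -0.1, -3.6]
grip_width: 0.505
```

```bash
python3 -c "
from h import *
go([.6305,-.0715,.12],176.2); print(robot.read_state()['tau'])"
```

```text
t 8.0 pos [ 0.6244 -0.071   0.114 ] yawx 175.9 w 43.0 F [-0.  -0.1 -3.6] M [-0.028 -0.009  0.004]
delta [-6. -0. -6.] rot [-0.09 -0.81 -0.3 ]
[ 4.23728037e-03 -5.68552101e+01 -2.27697104e+01 -4.91055858e-02
  1.61175979e-01  2.40224908e-02]
```

```bash
cat >> h.py <<'E'
def wrench(n=8):
    A=[];F=[]
    for i in range(n):
        robot.snapshot('wrist'); st=robot.read_state(); R=np.array(st['tool_rot'])
        A.append([st['ft_torque']@R[:,1], R[2,0]]); F.append(st['force'][2])
    A=np.array(A); print('My mean/std',A[:,0].mean().round(4),A[:,0].std().round(4),'tilt(x.z)',A[:,1].mean().round(4),'Fz',np.mean(F).round(2),'t',st['t'])
E
python3 -c "
from h import *
wrench()"
```

```text
My mean/std -0.0285 0.0213 tilt(x.z) 0.0147 Fz -3.58 t 8.4
```

Request:
{"name": "send_rows", "arguments": {"deltas": [0, 0, 0, 0, 8.5, 0, 0, 0, 0, 0, 8.5, 0, 0, 0, 0, 0, 8.5, 0, 0, 0, 0, 0, 2, 0, 0, 0, 0, 0, 0, 0, 0, 0, 0, 0, 0, 0, 0, 0, 0, 0, -8.5, 0, 0, 0, 0, 0, -8.5, 0, 0, 0, 0, 0, -8.5, 0, 0, 0, 0, 0, -4, 0, 0, 0, 0, 0, -1, 0, 0, 0, 0, 0, 0, 0]}}

```text
t: 9.6
tool_pos: [0.6193, -0.0704, 0.1171]
tool_rot: [[-0.996, 0.075, 0.047], [0.075, 0.997, -0.006], [-0.048, -0.003, -0.999]]
force: [0.1, 0.1, -2.8]
grip_width: 0.503
```

```bash
python3 -c "
from h import *
wrench();go([.6315,-.0727,.05],176.2)"
```

```text
My mean/std 0.0365 0.0375 tilt(x.z) -0.046 Fz -3.42 t 10.0
t 10.0 pos [ 0.6206 -0.0705  0.1155] yawx 175.7 w 42.9 F [-0.6 -1.  -4. ] M [-0.011  0.063 -0.   ]
delta [-8.1 -1.2 66. ] rot [-0.14  2.6  -0.5 ]
```

Sound: the tilt-corrected moments differ by about 0.004 N m, against the 0.07 expected of a rattler. Putting it back.

Request:
{"name": "send_rows", "arguments": {"deltas": [0, 0, 0, 0, 2.6, -0.5, -8, -1.5, 20, 0, 0, 0, 0, 0, 0, 0, 0, 0]}}

```text
t: 10.3
tool_pos: [0.6288, -0.0726, 0.0948]
tool_rot: [[-0.998, 0.066, -0.002], [0.066, 0.998, -0.002], [0.002, -0.002, -1.0]]
force: [-1.1, -0.1, -4.1]
grip_width: 0.505
```

```bash
python3 -c "
from h import *
go([.6318,-.0727,.058],176.2)"
```

```text
t 10.3 pos [ 0.6288 -0.0726  0.0948] yawx 176.22 w 42.9 F [-1.1 -0.1 -4.1] M [ 0.077  0.064 -0.015]
delta [-3.   0.2 36.8] rot [-0.13 -0.13  0.02]
```

Request:
{"name": "send_rows", "arguments": {"deltas": [-3.5, 0, 20, 0, 0, 0, 0, 0, 18, 0, 0, 0, 0, 0, 0, 0, 0, 0]}}

```text
t: 10.6
tool_pos: [0.633, -0.073, 0.0574]
tool_rot: [[-0.998, 0.066, -0.001], [0.066, 0.998, -0.003], [0.0, -0.003, -1.0]]
force: [0.0, 0.0, -3.8]
grip_width: 0.505
```

```bash
python3 -c "
from h import *
go([.6318,-.0727,.010],176.2)"
```

```text
t 10.6 pos [ 0.633  -0.073   0.0574] yawx 176.23 w 42.9 F [ 0.   0.  -3.8] M [ 0.064 -0.01  -0.008]
delta [ 1.2  0.3 47.4] rot [-0.16 -0.02  0.03]
```

Request:
{"name": "send_rows", "arguments": {"deltas": [1, 0, 20, 0, 0, 0, 0, 0, 15, 0, 0, 0, 0, 0, 8, 0, 0, 0, 0, 0, 3, 0, 0, 0, 0, 0, 2, 0, 0, 0, 0, 0, 0, 0, 0, 0]}}

```text
t: 11.2
tool_pos: [0.6343, -0.0736, 0.013]
tool_rot: [[-0.998, 0.066, 0.006], [0.066, 0.998, -0.005], [-0.007, -0.004, -1.0]]
force: [-0.7, -1.1, -3.3]
grip_width: 0.508
```

```bash
python3 -c "
from h import *
go([.6318,-.0727,.010],176.2)"
```

```text
t 11.2 pos [ 0.6343 -0.0736  0.013 ] yawx 176.24 w 43.1 F [-0.7 -1.1 -3.3] M [ 0.022  0.021 -0.006]
delta [2.6 0.8 3. ] rot [-0.25  0.38  0.04]
```

Request:
{"name": "send_rows", "arguments": {"deltas": [2.5, 0.5, 1, 0, 0.3, 0, 0, 0, 2, 0, 0, 0, 0, 0, 1, 0, 0, 0, 0, 0, 0, 0, 0, 0]}}

```text
t: 11.6
tool_pos: [0.6324, -0.0731, 0.0102]
tool_rot: [[-0.998, 0.066, 0.003], [0.066, 0.998, -0.005], [-0.003, -0.005, -1.0]]
force: [-0.3, 0.7, -3.4]
grip_width: 0.502
```

```bash
python3 -c "
from h import *
go([.6318,-.0727,.010],176.2)"
```

```text
t 11.6 pos [ 0.6324 -0.0731  0.0102] yawx 176.24 w 42.6 F [-0.3  0.7 -3.4] M [-0.046 -0.043  0.006]
delta [0.6 0.4 0.2] rot [-0.28  0.19  0.04]
```

Request:
{"name": "send_rows", "arguments": {"deltas": [0, 0, 1.2, 0, 0, 0, 0, 0, 0.5, 0, 0, 0]}}

```text
t: 11.8
tool_pos: [0.6326, -0.0731, 0.0093]
tool_rot: [[-0.998, 0.065, 0.004], [0.065, 0.998, -0.005], [-0.004, -0.005, -1.0]]
force: [-3.2, 1.1, 4.9]
grip_width: 0.503
```

Request:
{"name": "send_rows", "arguments": {"deltas": [0, 0, 0, 0, 0, 0, 0, 0, 0, 0, 0, 0, 0, 0, 0, 0, 0, 0, 0, 0, 0, 0, 0, 0], "grip": 0.6}}

```text
t: 12.2
tool_pos: [0.6336, -0.0735, 0.0102]
tool_rot: [[-0.998, 0.065, 0.007], [0.065, 0.998, -0.006], [-0.007, -0.006, -1.0]]
force: [0.2, -0.5, -0.6]
grip_width: 0.797
```

Request:
{"name": "send_rows", "arguments": {"deltas": [0, 0, -20, 0, 0, 0, 0, 0, -40, 0, 0, 0, 0, 0, -20, 0, 0, 0, 0, 42, 0, 0, 0, 0, 0, 42, 0, 0, 0, 0, 0, 0, 0, 0, 0, 0]}}

```text
t: 12.8
tool_pos: [0.6393, 0.0119, 0.0932]
tool_rot: [[-0.998, 0.069, 0.008], [0.069, 0.998, -0.006], [-0.009, -0.005, -1.0]]
force: [0.7, -0.6, -0.3]
grip_width: 0.799
```

```bash
python3 -c "
from h import *
go([.6365,.013,.05],176.2); snap('wrist','w5')"
```

```text
t 12.8 pos [0.6393 0.0119 0.0932] yawx 176.05 w 67.9 F [ 0.7 -0.6 -0.3] M [ 0.006  0.004 -0.02 ]
delta [ 3.3  1.1 43.2] rot [-0.31  0.49 -0.15]
```

View pics/w5.png

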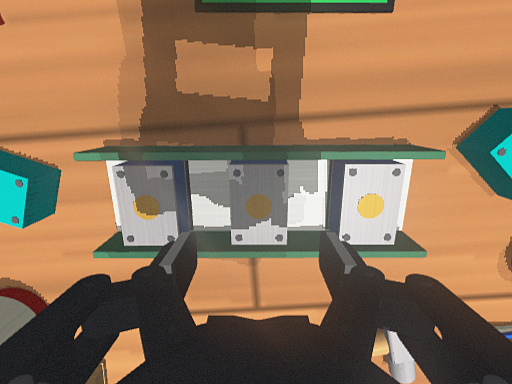

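The right cartridge lies flat in its lane again, and the middle one (disc (259,206)) is centred between the fingers.

Request:
{"name": "send_rows", "arguments": {"deltas": [3.3, 1, 0, 0, 0.5, -0.2, 0, 0, 35, 0, 0, 0, 0, 0, 30, 0, 0, 0, 1.5, 0, 12, 0, 0.5, 0, 1.5, 0, 5, 0, 0.5, 0, 0, 0, 0, 0, 0, 0]}}

```text
t: 13.45
tool_pos: [0.6332, 0.0057, 0.0098]
tool_rot: [[-0.997, 0.07, -0.019], [0.07, 0.997, -0.006], [0.018, -0.007, -1.0]]
force: [0.6, 0.0, -0.1]
grip_width: 0.804
```

```bash
python3 -c "
from h import *
go([.636,.013,.009],176.2)"
```

```text
t 13.45 pos [0.6332 0.0057 0.0098] yawx 175.96 w 68.3 F [ 0.6  0.  -0.1] M [-0.008 -0.061 -0.017]
delta [-2.3  7.5  0.7] rot [-0.42 -1.06 -0.24]
```

Request:
{"name": "send_rows", "arguments": {"deltas": [-2, 7, 0, -0.4, -1, -0.2, 0, 0, 0, 0, 0, 0]}}

```text
t: 13.65
tool_pos: [0.6369, 0.0124, 0.0116]
tool_rot: [[-0.998, 0.067, 0.003], [0.067, 0.998, -0.0], [-0.003, -0.0, -1.0]]
force: [-0.2, -0.2, -0.3]
grip_width: 0.8
```

```bash
python3 -c "
from h import *
go([.636,.013,.009],176.2)"
```

```text
t 13.65 pos [0.6369 0.0124 0.0116] yawx 176.14 w 68.0 F [-0.2 -0.2 -0.3] M [-0.01  -0.015  0.014]
delta [0.9 0.5 2.6] rot [-0.    0.19 -0.06]
```

Request:
{"name": "send_rows", "arguments": {"deltas": [1, 0.5, 2.5, 0, 0.2, 0, 0, 0, 0.5, 0, 0, 0]}}

```text
t: 13.85
tool_pos: [0.6366, 0.0132, 0.0101]
tool_rot: [[-0.998, 0.067, 0.003], [0.067, 0.998, -0.0], [-0.003, -0.0, -1.0]]
force: [0.0, 0.0, 0.7]
grip_width: 0.8
```

Request:
{"name": "send_rows", "arguments": {"deltas": [0, 0, 0, 0, 0, 0, 0, 0, 0, 0, 0, 0, 0, 0, 0, 0, 0, 0, 0, 0, 0, 0, 0, 0, 0, 0, 0, 0, 0, 0], "grip": -1}}

```text
t: 14.35
tool_pos: [0.6368, 0.0132, 0.0109]
tool_rot: [[-0.998, 0.066, 0.003], [0.066, 0.998, -0.001], [-0.003, -0.001, -1.0]]
force: [0.4, 0.2, 1.4]
grip_width: 0.502
```

Request:
{"name": "send_rows", "arguments": {"deltas": [0, 0, -15, 0, 0, 0, 0, 0, -30, 0, 0, 0, 0, 0, -40, 0, 0, 0, 0, 0, -25, 0, 0, 0, 0, 0, 0, 0, 8.5, 0, 0, 0, 0, 0, 8.5, 0, 0, 0, 0, 0, 8.5, 0, 0, 0, 0, 0, 2, 0, 0, 0, 0, 0, 0, 0, 0, 0, 0, 0, 0, 0, 0, 0, 0, 0, 0, 0, 0, 0, 0, 0, -8.5, 0, 0, 0, 0, 0, -8.5, 0, 0, 0, 0, 0, -8.5, 0, 0, 0, 0, 0, -3, 0, 0, 0, 0, 0, 0, 0, 0, 0, 0, 0, 0, 0]}}

```text
t: 16.05
tool_pos: [0.6296, 0.0143, 0.1212]
tool_rot: [[-0.998, 0.068, 0.009], [0.068, 0.998, -0.0], [-0.009, 0.0, -1.0]]
force: [0.2, -0.6, -2.9]
grip_width: 0.505
```

```bash
python3 -c "
from h import *
wrench();go([.636,.013,.1],176.2)"
```

```text
My mean/std 0.0106 0.0189 tilt(x.z) -0.0083 Fz -3.63 t 16.45
t 16.45 pos [0.6301 0.0142 0.12  ] yawx 176.11 w 42.6 F [-0.2  0.3 -1.9] M [-0.031  0.026  0.043]
delta [-5.8 -0.8 20.1] rot [ 0.03  0.47 -0.09]
```

Request:
{"name": "send_rows", "arguments": {"deltas": [0, 0, 0, 0, -8.5, 0, 0, 0, 0, 0, -8.5, 0, 0, 0, 0, 0, -8.5, 0, 0, 0, 0, 0, -2, 0, 0, 0, 0, 0, 0, 0, 0, 0, 0, 0, 0, 0, 0, 0, 0, 0, 0, 0, 0, 0, 0, 0, 8.5, 0, 0, 0, 0, 0, 8.5, 0, 0, 0, 0, 0, 8.5, 0, 0, 0, 0, 0, 3, 0, 0, 0, 0, 0, 0, 0, 0, 0, 0, 0, 0, 0]}}

```text
t: 17.75
tool_pos: [0.6321, 0.0134, 0.1189]
tool_rot: [[-0.997, 0.07, -0.012], [0.07, 0.998, -0.001], [0.012, -0.001, -1.0]]
force: [0.0, 0.3, -3.0]
grip_width: 0.505
```

```bash
python3 -c "
from h import *
wrench();go([.636,.013,.1],176.2)"
```

```text
My mean/std -0.0178 0.0347 tilt(x.z) 0.0124 Fz -3.2 t 18.15
t 18.15 pos [0.6315 0.0135 0.1193] yawx 176.0 w 42.6 F [ 0.8 -0.7 -3.9] M [-0.003 -0.015  0.018]
delta [-4.8 -0.1 19.3] rot [-0.08 -0.72 -0.2 ]
```

Also sound (difference about 0.007). Putting it back; the left one will still be tilted as a check.

Request:
{"name": "send_rows", "arguments": {"deltas": [-5, 0, 25, 0, -0.7, -0.2, 0, 0, 33, 0, 0, 0, 0, 0, 0, 0, 0, 0, 0, 0, 0, 0, 0, 0]}}

```text
t: 18.55
tool_pos: [0.6372, 0.0129, 0.0624]
tool_rot: [[-0.998, 0.066, 0.005], [0.066, 0.998, -0.002], [-0.005, -0.002, -1.0]]
force: [0.5, -0.4, -3.0]
grip_width: 0.504
```

```bash
python3 -c "
from h import *
go([.636,.0132,.0105],176.2)"
```

```text
t 18.55 pos [0.6372 0.0129 0.0624] yawx 176.21 w 42.8 F [ 0.5 -0.4 -3. ] M [-0.048 -0.008  0.046]
delta [ 1.5  0.3 51.9] rot [-0.1   0.28  0.01]
```

Request:
{"name": "send_rows", "arguments": {"deltas": [1.5, 0, 20, 0, 0.3, 0, 0.5, 0, 15, 0, 0, 0, 0.5, 0, 10, 0, 0.3, 0, 0.5, 0, 4, 0, 0, 0, 0.5, 0, 2, 0, 0, 0, 0, 0, 0, 0, 0, 0]}}

```text
t: 19.15
tool_pos: [0.6378, 0.0125, 0.0183]
tool_rot: [[-0.998, 0.066, 0.006], [0.066, 0.998, -0.003], [-0.006, -0.003, -1.0]]
force: [-0.9, -0.0, -3.5]
grip_width: 0.5
```

```bash
python3 -c "
from h import *
go([.636,.0132,.0105],176.2)"
```

```text
t 19.15 pos [0.6378 0.0125 0.0183] yawx 176.22 w 42.5 F [-0.9 -0.  -3.5] M [ 0.024 -0.031 -0.002]
delta [1.9 0.6 7.8] rot [-0.18  0.37  0.02]
```

Request:
{"name": "send_rows", "arguments": {"deltas": [1.9, 0.6, 4, 0, 0.3, 0, 0.3, 0, 3, 0, 0.1, 0, 0, 0, 2, 0, 0, 0, 0, 0, 1.2, 0, 0, 0, 0, 0, 0.5, 0, 0, 0]}}

```text
t: 19.65
tool_pos: [0.6365, 0.0131, 0.0109]
tool_rot: [[-0.998, 0.066, 0.003], [0.066, 0.998, -0.004], [-0.003, -0.004, -1.0]]
force: [-0.5, -0.1, -2.7]
grip_width: 0.503
```

```bash
python3 -c "
from h import *
go([.636,.0132,.0105],176.2)"
```

```text
t 19.65 pos [0.6365 0.0131 0.0109] yawx 176.23 w 42.8 F [-0.5 -0.1 -2.7] M [ 0.023  0.071 -0.008]
delta [0.5 0.  0.4] rot [-0.2   0.17  0.03]
```

Request:
{"name": "send_rows", "arguments": {"deltas": [0, 0, 1.2, 0, 0, 0, 0, 0, 0.6, 0, 0, 0]}}

```text
t: 19.85
tool_pos: [0.6365, 0.0131, 0.0109]
tool_rot: [[-0.998, 0.066, 0.004], [0.066, 0.998, -0.004], [-0.004, -0.004, -1.0]]
force: [-2.4, -0.3, 2.0]
grip_width: 0.505
```

Request:
{"name": "send_rows", "arguments": {"deltas": [0, 0, 0, 0, 0, 0, 0, 0, 0, 0, 0, 0, 0, 0, 0, 0, 0, 0, 0, 0, 0, 0, 0, 0], "grip": 0.6}}

```text
t: 20.25
tool_pos: [0.6376, 0.0129, 0.0112]
tool_rot: [[-0.998, 0.066, 0.006], [0.066, 0.998, -0.004], [-0.007, -0.004, -1.0]]
force: [0.2, -0.1, -0.1]
grip_width: 0.8
```

Request:
{"name": "send_rows", "arguments": {"deltas": [0, 0, -20, 0, 0, 0, 0, 0, -40, 0, 0, 0, 0, 0, -20, 0, 0, 0, 0, 42, 0, 0, 0, 0, 0, 42, 0, 0, 0, 0, 0, 0, 0, 0, 0, 0, 0, 0, 0, 0, 0, 0]}}

```text
t: 20.95
tool_pos: [0.6436, 0.0987, 0.0937]
tool_rot: [[-0.998, 0.068, 0.007], [0.068, 0.998, -0.004], [-0.007, -0.004, -1.0]]
force: [0.8, -0.5, -0.7]
grip_width: 0.8
```

```bash
python3 -c "
from h import *
go([.6415,.098,.011],176.2); snap('wrist','w6')"
```

```text
t 20.95 pos [0.6436 0.0987 0.0937] yawx 176.1 w 68.0 F [ 0.8 -0.5 -0.7] M [0.028 0.017 0.021]
delta [ 2.6 -0.5 82.7] rot [-0.2   0.43 -0.1 ]
```

View pics/w6.png

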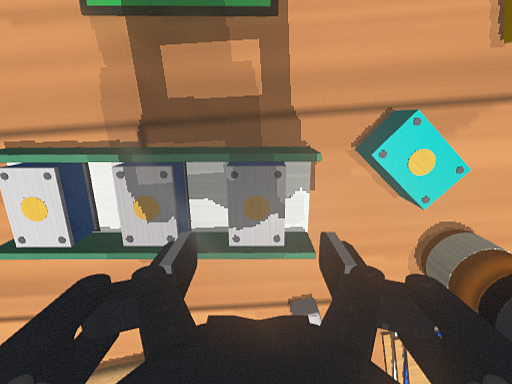

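Middle one is back in its lane; the left disc at (256,207) sits between the fingers.

Request:
{"name": "send_rows", "arguments": {"deltas": [2.5, -0.5, 30, 0, 0.4, -0.1, 0, 0, 30, 0, 0, 0, 0, 0, 15, 0, 0, 0, 0, 0, 4, 0, 0, 0, 0, 0, 0, 0, 0, 0]}}

```text
t: 21.5
tool_pos: [0.642, 0.0928, 0.0126]
tool_rot: [[-0.997, 0.072, 0.001], [0.072, 0.997, -0.004], [-0.002, -0.004, -1.0]]
force: [-0.2, -0.3, -0.2]
grip_width: 0.798
```

```bash
python3 -c "
from h import *
go([.6415,.098,.010],176.2)"
```

```text
t 21.5 pos [0.642  0.0928 0.0126] yawx 175.89 w 67.8 F [-0.2 -0.3 -0.2] M [ 0.016 -0.022 -0.016]
delta [0.9 5.1 2.6] rot [-0.21  0.09 -0.31]
```

Request:
{"name": "send_rows", "arguments": {"deltas": [1, 5, 1, 0, 0, -0.3, 0, 0, 1.5, 0, 0, 0]}}

```text
t: 21.7
tool_pos: [0.6422, 0.0973, 0.0116]
tool_rot: [[-0.998, 0.067, 0.004], [0.067, 0.998, -0.004], [-0.004, -0.004, -1.0]]
force: [-0.2, 0.2, 0.5]
grip_width: 0.802
```

Request:
{"name": "send_rows", "arguments": {"deltas": [0, 0, 0, 0, 0, 0, 0, 0, 0, 0, 0, 0, 0, 0, 0, 0, 0, 0, 0, 0, 0, 0, 0, 0, 0, 0, 0, 0, 0, 0], "grip": -1}}

```text
t: 22.2
tool_pos: [0.6425, 0.0975, 0.013]
tool_rot: [[-0.998, 0.067, 0.005], [0.067, 0.998, -0.004], [-0.006, -0.004, -1.0]]
force: [-0.1, -0.6, -1.0]
grip_width: 0.504
```

Request:
{"name": "send_rows", "arguments": {"deltas": [0, 0, -15, 0, 0, 0, 0, 0, -30, 0, 0, 0, 0, 0, -40, 0, 0, 0, 0, 0, -25, 0, 0, 0, 0, 0, 0, 0, 8.5, 0, 0, 0, 0, 0, 8.5, 0, 0, 0, 0, 0, 8.5, 0, 0, 0, 0, 0, 2, 0, 0, 0, 0, 0, 0, 0, 0, 0, 0, 0, 0, 0, 0, 0, 0, 0, 0, 0, 0, 0, 0, 0, -8.5, 0, 0, 0, 0, 0, -8.5, 0, 0, 0, 0, 0, -8.5, 0, 0, 0, 0, 0, -3, 0, 0, 0, 0, 0, 0, 0, 0, 0, 0, 0, 0, 0]}}

```text
t: 23.9
tool_pos: [0.6367, 0.099, 0.1398]
tool_rot: [[-0.998, 0.065, 0.025], [0.065, 0.998, -0.005], [-0.026, -0.003, -1.0]]
force: [-0.3, 0.4, -3.7]
grip_width: 0.502
```

```bash
python3 -c "
from h import *
wrench();go([.636,.013,.1],176.2)"
```

```text
My mean/std 0.0376 0.0255 tilt(x.z) -0.0253 Fz -4.09 t 24.3
t 24.3 pos [0.6373 0.0988 0.1384] yawx 176.27 w 42.6 F [-0. -0. -4.] M [ 0.012  0.086 -0.034]
delta [ -3.3 -85.6  38.8] rot [-0.19  1.45  0.07]
```

Request:
{"name": "send_rows", "arguments": {"deltas": [0, 0, 0, 0, -8.5, 0, 0, 0, 0, 0, -8.5, 0, 0, 0, 0, 0, -8.5, 0, 0, 0, 0, 0, -2, 0, 0, 0, 0, 0, 0, 0, 0, 0, 0, 0, 0, 0, 0, 0, 0, 0, 0, 0, 0, 0, 0, 0, 8.5, 0, 0, 0, 0, 0, 8.5, 0, 0, 0, 0, 0, 8.5, 0, 0, 0, 0, 0, 3, 0, 0, 0, 0, 0, 0, 0, 0, 0, 0, 0, 0, 0]}}

```text
t: 25.6
tool_pos: [0.6397, 0.0979, 0.137]
tool_rot: [[-0.998, 0.066, 0.005], [0.066, 0.998, -0.003], [-0.005, -0.003, -1.0]]
force: [-0.3, -0.7, -3.7]
grip_width: 0.504
```

```bash
python3 -c "
from h import *
wrench();go([.432,-.289,.15],176.2)"
```

```text
My mean/std -0.034 0.0296 tilt(x.z) -0.0043 Fz -3.85 t 26.0
t 26.0 pos [0.6389 0.0981 0.1375] yawx 176.23 w 42.9 F [-0.4 -0.9 -4. ] M [-0.022 -0.054 -0.011]
delta [ 181.  -399.9  -12.2] rot [-0.15  0.23  0.03]
```

The left cartridge shows a shift of about 0.05 N m, against 0.004 and 0.007 for the others, so it is the rattler. Off to the tray.

Request:
{"name": "send_rows", "arguments": {"deltas": [9, -20, -1, 0, 0, 0, 18, -40, -1, 0, 0, 0, 18, -40, -1, 0, 0, 0, 18, -40, -1, 0, 0, 0, 18, -40, -1, 0, 0, 0, 18, -40, -1, 0, 0, 0, 18, -40, -1, 0, 0, 0, 18, -40, -1, 0, 0, 0, 18, -40, -1, 0, 0, 0, 18, -40, 0, 0, 0, 0, 9, -20, 0, 0, 0, 0, 0, 0, 0, 0, 0, 0]}}

```text
t: 27.2
tool_pos: [0.4255, -0.303, 0.1492]
tool_rot: [[-0.998, 0.062, 0.013], [0.062, 0.998, -0.009], [-0.014, -0.008, -1.0]]
force: [-0.5, -0.1, -3.7]
grip_width: 0.499
```

```bash
python3 -c "
from h import *
go([.432,-.289,.013],172); snap('wrist','w7')"
```

```text
t 27.2 pos [ 0.4255 -0.303   0.1492] yawx 176.45 w 42.4 F [-0.5 -0.1 -3.7] M [ 0.004 -0.059 -0.028]
delta [ -3.7  15.4 136.2] rot [-0.41  0.8   4.45]
```

View pics/w7.png

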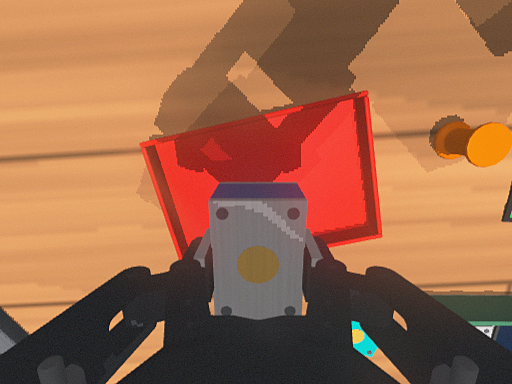

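Request:
{"name": "send_rows", "arguments": {"deltas": [-3, 12, 30, 0, 0, 0, 0, 0, 40, 0, 0, 0, 0, 0, 35, 0, 0, 0, 0, 0, 18, 0, 0, 0, 0, 0, 5, 0, 0, 0, 0, 0, 0, 0, 0, 0]}}

```text
t: 27.85
tool_pos: [0.4358, -0.2871, 0.0199]
tool_rot: [[-0.998, 0.056, 0.019], [0.056, 0.998, -0.012], [-0.02, -0.011, -1.0]]
force: [0.2, -0.3, -3.0]
grip_width: 0.503
```

```bash
python3 -c "
from h import *
go([.432,-.289,.013],176.2)"
```

```text
t 27.85 pos [ 0.4358 -0.2871  0.0199] yawx 176.78 w 42.7 F [ 0.2 -0.3 -3. ] M [-0.026 -0.029 -0.013]
delta [ 3.8 -2.1  6.8] rot [-0.63  1.14  0.58]
```

Request:
{"name": "send_rows", "arguments": {"deltas": [0, 0, 4, -0.6, 1.1, 0, 0, 0, 2, 0, 0, 0, 0, 0, 2, 0, 0, 0, 0, 0, 1, 0, 0, 0]}}

```text
t: 28.25
tool_pos: [0.4379, -0.2878, 0.0137]
tool_rot: [[-0.998, 0.055, 0.004], [0.055, 0.998, -0.004], [-0.004, -0.004, -1.0]]
force: [-1.5, 0.2, -4.6]
grip_width: 0.502
```

Request:
{"name": "send_rows", "arguments": {"deltas": [0, 0, 0.8, 0, 0, 0]}}

```text
t: 28.35
tool_pos: [0.438, -0.2879, 0.0131]
tool_rot: [[-0.998, 0.055, 0.004], [0.055, 0.998, -0.005], [-0.004, -0.005, -1.0]]
force: [-0.3, -0.2, -3.4]
grip_width: 0.508
```

Request:
{"name": "send_rows", "arguments": {"deltas": [0, 0, 1.2, 0, 0, 0, 0, 0, 1, 0, 0, 0]}}

```text
t: 28.55
tool_pos: [0.438, -0.2881, 0.0119]
tool_rot: [[-0.998, 0.055, 0.005], [0.055, 0.998, -0.005], [-0.005, -0.005, -1.0]]
force: [-4.2, 3.6, 16.1]
grip_width: 0.502
```

Request:
{"name": "send_rows", "arguments": {"deltas": [0, 0, 0, 0, 0, 0, 0, 0, 0, 0, 0, 0, 0, 0, 0, 0, 0, 0, 0, 0, 0, 0, 0, 0], "grip": 0.6}}

```text
t: 28.95
tool_pos: [0.4386, -0.2889, 0.013]
tool_rot: [[-0.998, 0.055, 0.007], [0.055, 0.998, -0.008], [-0.007, -0.007, -1.0]]
force: [-0.2, -0.3, 0.2]
grip_width: 0.801
```

Request:
{"name": "send_rows", "arguments": {"deltas": [0, 0, -20, 0, 0, 0, 0, 0, -40, 0, 0, 0, 0, 0, -40, 0, 0, 0, 0, 0, 0, 0, 0, 0]}}

```text
t: 29.35
tool_pos: [0.4377, -0.2881, 0.1155]
tool_rot: [[-0.998, 0.056, 0.005], [0.056, 0.998, -0.006], [-0.005, -0.005, -1.0]]
force: [0.5, -0.2, -1.1]
grip_width: 0.803
```

```bash
python3 -c "
from h import *
go([.632,-.073,.10],176.2); snap('wrist','w8')"
```

```text
t 29.35 pos [ 0.4377 -0.2881  0.1155] yawx 176.81 w 68.3 F [ 0.5 -0.2 -1.1] M [ 0.013 -0.007  0.006]
delta [-182.   225.6   15.3] rot [-0.31  0.3   0.61]
```

View pics/w8.png

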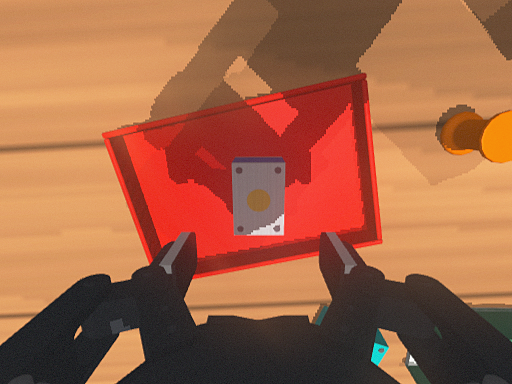

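The rattler lies flat in the tray (disc at (259,198)). Next, fetch the right-lane sound cartridge.

Request:
{"name": "send_rows", "arguments": {"deltas": [-13, 16, 0, 0, 0, 0, -26, 32.2, 0, 0, 0, 0, -26, 32.2, 0, 0, 0, 0, -26, 32.2, 0, 0, 0, 0, -26, 32.2, 0, 0, 0, 0, -26, 32.2, 2, 0, 0, 0, -26, 32.2, 4, 0, 0, 0, -13, 16, 4, 0, 0, 0.6, 0, 0, 0, 0, 0, 0, 0, 0, 0, 0, 0, 0]}}

```text
t: 30.4
tool_pos: [0.6341, -0.0631, 0.088]
tool_rot: [[-0.997, 0.07, -0.015], [0.07, 0.998, 0.004], [0.016, 0.003, -1.0]]
force: [-1.3, -0.1, 0.4]
grip_width: 0.804
```

```bash
python3 -c "
from h import *
go([.632,-.073,.010],176.2); snap('wrist','w9')"
```

```text
t 30.4 pos [ 0.6341 -0.0631  0.088 ] yawx 176.01 w 68.4 F [-1.3 -0.1  0.4] M [-0.016  0.013  0.035]
delta [  0.2 -10.2  78. ] rot [ 0.18 -0.89 -0.19]
```

View pics/w9.png

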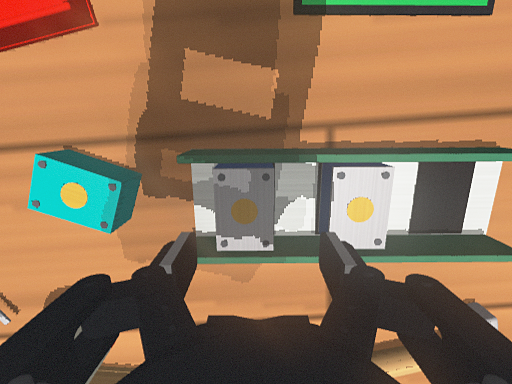

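Request:
{"name": "send_rows", "arguments": {"deltas": [0, -10, 0, 0, -0.9, -0.2, 0, 0, 0, 0, 0, 0, 0, 0, 30, 0, 0, 0, 0, 0, 30, 0, 0, 0, 0, 0, 12, 0, 0, 0, 0, 0, 3, 0, 0, 0, 0, 0, 0, 0, 0, 0]}}

```text
t: 31.15
tool_pos: [0.632, -0.0809, 0.0138]
tool_rot: [[-0.997, 0.074, 0.006], [0.074, 0.997, 0.001], [-0.006, 0.002, -1.0]]
force: [-0.3, -0.2, 0.2]
grip_width: 0.8
```

```bash
python3 -c "
from h import *
go([.632,-.073,.010],176.2)"
```

```text
t 31.15 pos [ 0.632  -0.0809  0.0138] yawx 175.73 w 68.0 F [-0.3 -0.2  0.2] M [-0.022  0.016  0.009]
delta [0.6 7.8 3.8] rot [ 0.09  0.34 -0.47]
```

Request:
{"name": "send_rows", "arguments": {"deltas": [0.6, 7.5, 1, 0, 0.3, -0.5, 0, 0, 2, 0, 0, 0, 0, 0, 0.5, 0, 0, 0]}}

```text
t: 31.45
tool_pos: [0.6333, -0.0732, 0.0132]
tool_rot: [[-0.998, 0.065, 0.005], [0.065, 0.998, 0.0], [-0.005, 0.0, -1.0]]
force: [0.9, 0.4, -0.2]
grip_width: 0.802
```

Request:
{"name": "send_rows", "arguments": {"deltas": [0, 0, 0, 0, 0, 0, 0, 0, 0, 0, 0, 0, 0, 0, 0, 0, 0, 0, 0, 0, 0, 0, 0, 0, 0, 0, 0, 0, 0, 0], "grip": -1}}

```text
t: 31.95
tool_pos: [0.6336, -0.0731, 0.0142]
tool_rot: [[-0.998, 0.064, 0.006], [0.064, 0.998, -0.0], [-0.006, -0.0, -1.0]]
force: [-0.8, -0.1, -0.1]
grip_width: 0.502
```

```bash
python3 - <<'E'
from h import *
go([.432,.054,.09],176.2)
# mat edges from w1,w2,top
for f in('w1','w2','top0'):
    s=load(f); h=cv2.cvtColor(s['img'],cv2.COLOR_BGR2HSV); m=cv2.inRange(h,(50,150,60),(75,255,255)); m[240:]=0
    if f[0]=='w': m[:,300:]=0; m[215:]=0
    n,l,st,c=cv2.connectedComponentsWithStats(m); i=1+np.argmax(st[1:,4]); r=cv2.minAreaRect(np.argwhere(l==i)[:,::-1].astype(np.float32))
    print(f,onz(s,*r[0],.003).round(4),[onz(s,*q,.003)[:2].round(3).tolist() for q in cv2.boxPoints(r)])
E
```

```text
t 31.95 pos [ 0.6336 -0.0731  0.0142] yawx 176.31 w 42.6 F [-0.8 -0.1 -0.1] M [-0.007  0.009  0.007]
delta [208.9 113.8 -77.1] rot [0.   0.36 0.11]
w1 [0.428  0.0499 0.003 ] [[0.368, -0.009], [0.375, 0.131], [0.493, 0.114], [0.486, -0.038]]
w2 [0.4321 0.0316 0.003 ] [[0.38, -0.033], [0.35, 0.033], [0.488, 0.101], [0.525, 0.03]]
top0 [0.5503 0.5562 0.003 ] [[0.536, 0.565], [0.564, 0.567], [0.564, 0.548], [0.537, 0.546]]
```

Request:
{"name": "send_rows", "arguments": {"deltas": [0, 0, -15, 0, 0, 0, 0, 0, -30, 0, 0, 0, 0, 0, -35, 0, 0, 0, 15, 8, -5, 0, 0, 0, 36, 20, 0, 0, 0, 0, 36, 20, 0, 0, 0, 0, 36, 20, 0, 0, 0, 0, 36, 20, 0, 0, 0, 0, 32, 16, 0, 0, 0, 0, 14, 8, 0, 0, 0, 0, 0, 0, 0, 0, 0, 0, 0, 0, 0, 0, 0, 0]}}

```text
t: 33.15
tool_pos: [0.4246, 0.0562, 0.0973]
tool_rot: [[-0.998, 0.066, -0.004], [0.066, 0.998, 0.002], [0.004, 0.002, -1.0]]
force: [0.1, -0.2, -3.7]
grip_width: 0.503
```

```bash
python3 -c "
from h import *
go([.432,.054,.0112],176.2)"
```

```text
t 33.15 pos [0.4246 0.0562 0.0973] yawx 176.2 w 42.7 F [ 0.1 -0.2 -3.7] M [-0.008  0.008  0.032]
delta [-7.8 -1.8 86. ] rot [ 0.1  -0.21 -0.  ]
```

Request:
{"name": "send_rows", "arguments": {"deltas": [-4, 0, 30, 0, 0, 0, 0, 0, 30, 0, 0, 0, 0, 0, 15, 0, 0, 0, 0, 0, 5, 0, 0, 0, 0, 0, 0, 0, 0, 0]}}

```text
t: 33.65
tool_pos: [0.4352, 0.053, 0.0149]
tool_rot: [[-0.998, 0.069, 0.004], [0.069, 0.998, 0.001], [-0.004, 0.001, -1.0]]
force: [0.6, -0.4, -3.2]
grip_width: 0.504
```

```bash
python3 -c "
from h import *
go([.432,.054,.0112],176.2)"
```

```text
t 33.65 pos [0.4352 0.053  0.0149] yawx 176.04 w 42.9 F [ 0.6 -0.4 -3.2] M [ 0.02  -0.017 -0.022]
delta [3.3 0.7 3.7] rot [ 0.05  0.23 -0.16]
```

Request:
{"name": "send_rows", "arguments": {"deltas": [0, 0, 2, 0, 0.2, 0, 0, 0, 1.5, 0, 0, 0, 0, 0, 1.2, 0, 0, 0]}}

```text
t: 33.95
tool_pos: [0.4372, 0.0524, 0.0115]
tool_rot: [[-0.998, 0.07, 0.004], [0.07, 0.998, 0.0], [-0.004, 0.001, -1.0]]
force: [-0.2, -0.3, -2.7]
grip_width: 0.501
```

Request:
{"name": "send_rows", "arguments": {"deltas": [0, 0, 1, 0, 0, 0]}}

```text
t: 34.05
tool_pos: [0.4373, 0.0524, 0.0112]
tool_rot: [[-0.998, 0.069, 0.005], [0.069, 0.998, 0.0], [-0.005, 0.0, -1.0]]
force: [-5.2, 0.6, 13.6]
grip_width: 0.507
```

Contact on the mat. Release, rise, look.

Request:
{"name": "send_rows", "arguments": {"deltas": [0, 0, 0, 0, 0, 0, 0, 0, 0, 0, 0, 0, 0, 0, 0, 0, 0, 0, 0, 0, 0, 0, 0, 0], "grip": 0.6}}

```text
t: 34.45
tool_pos: [0.4384, 0.0523, 0.0125]
tool_rot: [[-0.998, 0.069, 0.009], [0.069, 0.998, -0.001], [-0.009, 0.0, -1.0]]
force: [-0.0, -0.4, -0.7]
grip_width: 0.8
```

Request:
{"name": "send_rows", "arguments": {"deltas": [0, 0, -20, 0, 0, 0, 0, 0, -40, 0, 0, 0, 0, 0, -40, 0, 0, 0, 0, 0, 0, 0, 0, 0, 0, 0, 0, 0, 0, 0], "grip": 1}}

```text
t: 34.95
tool_pos: [0.4373, 0.0523, 0.1158]
tool_rot: [[-0.998, 0.069, 0.008], [0.069, 0.998, -0.0], [-0.008, 0.0, -1.0]]
force: [-0.1, 0.6, -0.0]
grip_width: 1.0
```

```bash
python3 -c "
from h import *
go([.432,.054,.0112],176.2); snap('wrist','w10')"
```

```text
t 34.95 pos [0.4373 0.0523 0.1158] yawx 176.02 w 85.0 F [-0.1  0.6 -0. ] M [-0.007  0.021 -0.014]
delta [  6.2   1.2 104.5] rot [ 0.02  0.44 -0.18]
```

View pics/w10.png

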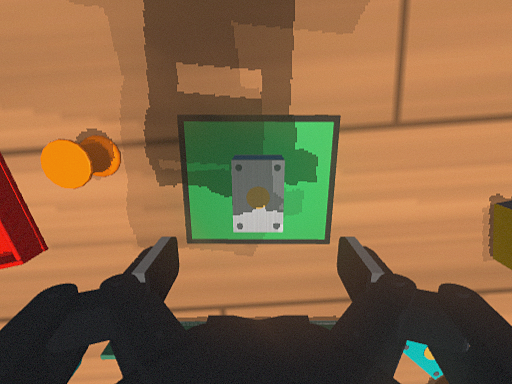

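Cartridge flat on the mat; its top face spans (232–284, 160–234), disc at (258,197).

```bash
python3 - <<'E'
from h import *
s=load('w10')
b=cv2.resize(s['img'][150:242,220:300],None,fx=6,fy=6,interpolation=cv2.INTER_CUBIC); cv2.imwrite('pics/c10.png',b)
for u,v in[(258,197),(232,160),(284,160),(284,234),(232,234)]: print(onz(s,u,v,.039).round(4))
E
```

```text
[0.4336 0.0531 0.039 ]
[0.4006 0.0341 0.039 ]
[0.4035 0.0765 0.039 ]
[0.4693 0.0738 0.039 ]
[0.4662 0.0278 0.039 ]
```

View pics/c10.png

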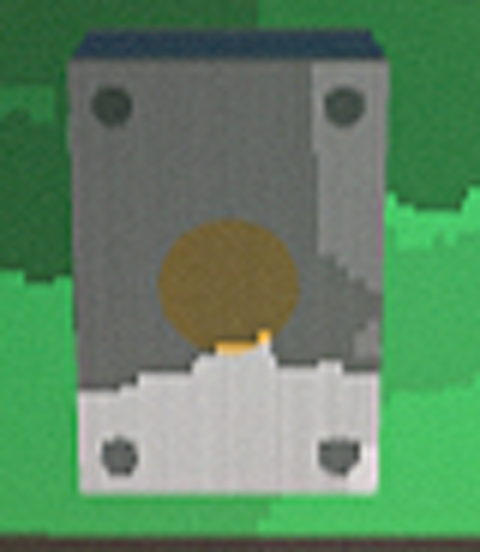

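Request:
{"name": "send_rows", "arguments": {"deltas": [0, 0, 0, 0, 0, 8.3, 0, 0, 0, 0, 0, 8.3, 0, 0, 0, 0, 0, 8.3, 0, 0, 0, 0, 0, 8.3, 0, 0, 0, 0, 0, 8.3, 0, 0, 0, 0, 0, 8.3, 0, 0, 0, 0, 0, 8.3, 0, 0, 0, 0, 0, 8.3, 0, 0, 0, 0, 0, 8.3, 0, 0, 0, 0, 0, 8.3, 0, 0, 0, 0, 0, 6, 0, 0, 0, 0, 0, 0]}}

```text
t: 36.2
tool_pos: [0.4311, 0.053, 0.101]
tool_rot: [[0.108, 0.994, -0.021], [0.994, -0.108, 0.004], [0.002, -0.021, -1.0]]
force: [-0.2, 0.5, -0.1]
grip_width: 1.004
```

```bash
python3 -c "
from h import *
go([.434,.0525,.05],86.1); snap('wrist','w11')"
```

```text
t 36.2 pos [0.4311 0.053  0.101 ] yawx 83.82 w 85.3 F [-0.2  0.5 -0.1] M [ 0.031 -0.031  0.   ]
delta [-0.3  4.  51. ] rot [-1.23 -0.13 -2.27]
```

View pics/w11.png

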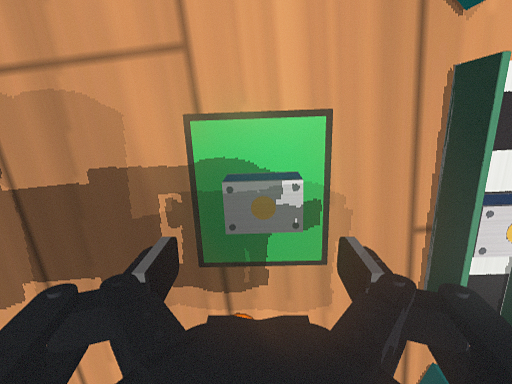

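Cartridge at (263,207), between the fingers. Quick two-view height check.

```bash
python3 - <<'E'
from h import *
a=load('w10');b=load('w11')
d=[(c.round(1),n) for c,n in discs(b,(225,185,300,230))]; print(d)
q=max(d,key=lambda k:k[1])[0]
print(onz(b,*q,.039).round(4),tri(ray(a,258.1,197.6),ray(b,*q)))
E
```

```text
[]Traceback (most recent call last):
  File "<stdin>", line 4, in <module>
ValueError: max() iterable argument is empty
```

Request:
{"name": "send_rows", "arguments": {"deltas": [0, 4, 0, -1.2, 0, -2.2, 0, 0, 0, 0, 0, 0, 0, 0, 0, 0, 0, 0]}}

```text
t: 36.55
tool_pos: [0.4344, 0.0527, 0.0994]
tool_rot: [[0.059, 0.998, -0.004], [0.998, -0.059, 0.003], [0.003, -0.004, -1.0]]
force: [-0.8, 0.0, 0.4]
grip_width: 1.001
```

```bash
python3 -c "
from h import *
go([.434,.0525,.001],86.1)"
```

```text
t 36.55 pos [0.4344 0.0527 0.0994] yawx 86.63 w 85.1 F [-0.8  0.   0.4] M [-0.058  0.008 -0.028]
delta [-0.4  0.  98.4] rot [-0.22 -0.15  0.53]
```

```bash
python3 - <<'E'
from h import *
a=load('w10');b=load('w11')
for q in[(263,207.5)]:
  print(onz(b,*q,.039).round(4),tri(ray(a,258.1,197.6),ray(b,*q)))
E
```

```text
[0.4344 0.0531 0.039 ] (array([0.43428336, 0.05308898, 0.0387404 ]), np.float64(0.00020313094574494009))
```

Request:
{"name": "send_rows", "arguments": {"deltas": [0, 0, 35, 0, 0, 0.5, 0, 0, 30, 0, 0, 0, 0, 0, 18, 0, 0, 0, 0, 0, 6, 0, 0, 0, 0, 0, 0, 0, 0, 0]}}

```text
t: 37.05
tool_pos: [0.435, 0.0528, 0.0079]
tool_rot: [[0.065, 0.998, -0.002], [0.998, -0.065, 0.003], [0.002, -0.003, -1.0]]
force: [0.9, -0.0, 0.4]
grip_width: 1.002
```

```bash
python3 -c "
from h import *
go([.434,.0525,.001],86.1); snap('wrist','w12')"
```

```text
t 37.05 pos [0.435  0.0528 0.0079] yawx 86.24 w 85.1 F [ 0.9 -0.   0.4] M [-0.031  0.039  0.043]
delta [-0.4 -0.9  6.9] rot [-0.15 -0.14  0.14]
```

View pics/w12.png

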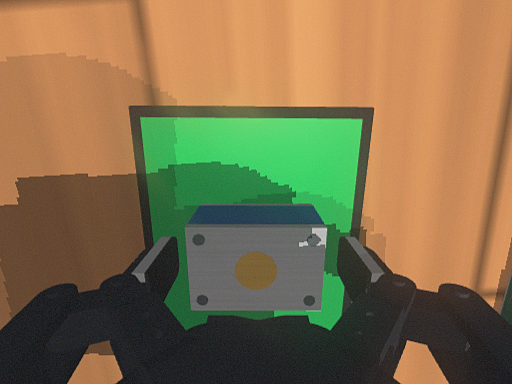

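Request:
{"name": "send_rows", "arguments": {"deltas": [-0.4, -0.8, 3, 0, 0, 0, 0, 0, 2, 0, 0, 0, 0, 0, 0, 0, 0, 0]}}

```text
t: 37.4
tool_pos: [0.4355, 0.0523, 0.005]
tool_rot: [[0.065, 0.998, 0.002], [0.998, -0.065, 0.002], [0.002, 0.002, -1.0]]
force: [0.3, -0.2, 0.5]
grip_width: 1.0
```

Request:
{"name": "send_rows", "arguments": {"deltas": [0, 0, 0, 0, 0, 0, 0, 0, 0, 0, 0, 0, 0, 0, 0, 0, 0, 0, 0, 0, 0, 0, 0, 0, 0, 0, 0, 0, 0, 0], "grip": -1}}

```text
t: 37.9
tool_pos: [0.4353, 0.0523, 0.0059]
tool_rot: [[0.065, 0.998, 0.003], [0.998, -0.065, 0.002], [0.002, 0.003, -1.0]]
force: [0.2, -0.6, -2.1]
grip_width: 0.735
```

```bash
python3 -c "
from h import *
go([.492,.332,.15],98.5)"
```

```text
t 37.9 pos [0.4353 0.0523 0.0059] yawx 86.28 w 62.4 F [ 0.2 -0.6 -2.1] M [ 0.015 -0.013  0.003]
delta [ 283.    38.8 -143.5] rot [  0.17  -0.09 -12.22]
```

Request:
{"name": "send_rows", "arguments": {"deltas": [0, 0, -15, 0, 0, 0, 0, 0, -35, 0, 0, 0, 0, 0, -45, 0, 0, 0, 20, 4, -20, 0, 0, 0, 40, 8, -10, 0, 0, 0, 40, 8, -10, 0, 0, 0, 40, 8, 0, 0, 0, 0, 35, 6, 0, 0, 0, 0, 20, 4, 0, 0, 0, 0, 0, 0, 0, 0, 0, -6, 0, 0, 0, 0, 0, -6, 0, 0, 0, 0, 0, 0, 0, 0, 0, 0, 0, 0]}}

```text
t: 39.2
tool_pos: [0.4845, 0.2525, 0.1428]
tool_rot: [[-0.147, 0.989, -0.007], [0.989, 0.147, 0.002], [0.003, -0.007, -1.0]]
force: [0.4, 0.6, -3.3]
grip_width: 0.743
```

```bash
python3 -c "
from h import *
go([.492,.332,.15],98.5); s=snap('wrist','w13')
b=cv2.resize(s['img'],None,fx=1.5,fy=1.5,interpolation=cv2.INTER_CUBIC); cv2.imwrite('pics/w13b.png',b)"
```

```text
t 39.2 pos [0.4845 0.2525 0.1428] yawx 98.44 w 63.1 F [ 0.4  0.6 -3.3] M [-0.006 -0.007 -0.042]
delta [77.5 19.  -7.1] rot [-0.39 -0.2  -0.06]
```

View pics/w13b.png

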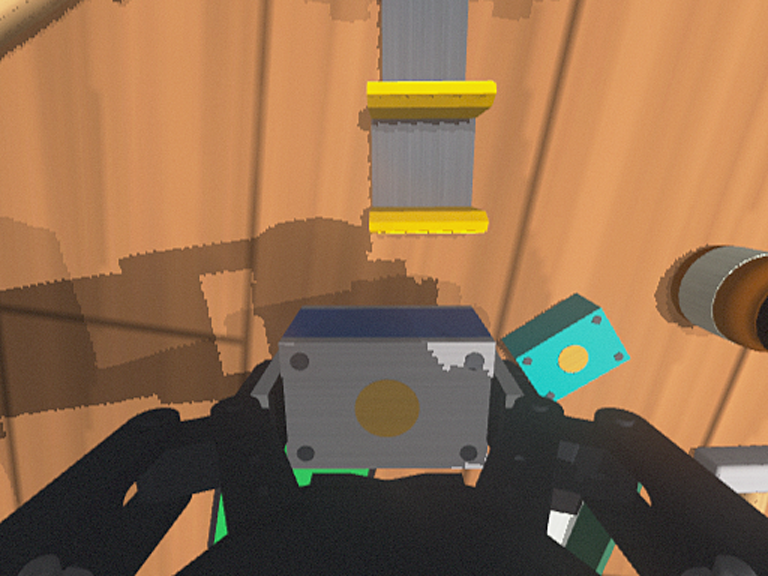

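Clear view: cheeks at about (432,95) and (428,221) in the enlarged image, held cartridge below. Zoom to measure.

```bash
python3 - <<'E'
from h import *
s=load('w13')
b=cv2.resize(s['img'][45:165,235:340],None,fx=5,fy=5,interpolation=cv2.INTER_CUBIC); cv2.imwrite('pics/c13.png',b)
E
```

```text
(no output)
```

View pics/c13.png

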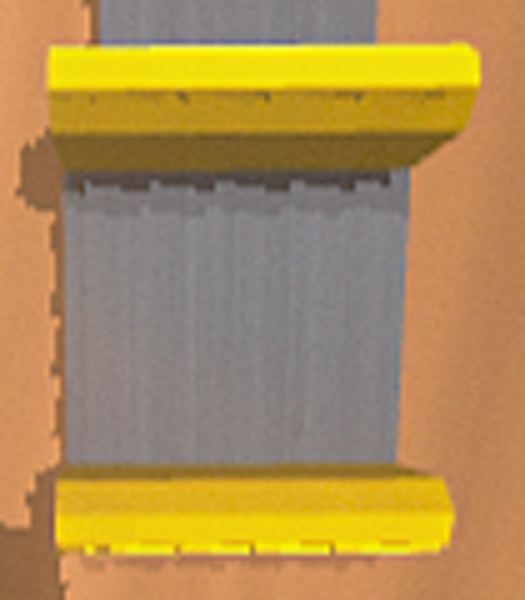

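```bash
python3 - <<'E'
from h import *
s=load('w13'); f=lambda u,v,z: onz(s,235+(u+.5)/5-.5,45+(v+.5)/5-.5,z)
q={}
for n,u,v,z in[('UoL',48,46,.068),('UoR',479,46,.068),('UiL',50,90,.068),('UiR',477,89,.068),('LoL',57,552,.068),('LoR',450,552,.068),('LiL',57,517,.068),('LiR',452,517,.068),('fUL',64,172,.02),('fUR',408,172,.02),('fLL',64,465,.02),('fLR',397,465,.02)]:
    q[n]=f(u,v,z); print(n,q[n].round(4))
an=lambda a,b:(np.degrees(np.arctan2(*(q[b]-q[a])[1::-1])).round(2), np.hypot(*(q[b]-q[a])[:2]).round(4))
print([an(a,b) for a,b in(('UoL','UoR'),('UiL','UiR'),('LoL','LoR'),('LiL','LiR'),('fUL','fUR'),('fLL','fLR'))])
print('c top',np.mean([q[k] for k in('UoL','UoR','LoL','LoR')],0).round(4),'floor along-x mid',np.mean([q[k] for k in('fUL','fUR','fLL','fLR')],0).round(4))
# cheek height: triangulate against w1
w=load('w1'); wr=lambda u,v:ray(w,262+(u+.5)/8-.5,160+(v+.5)/7.5-.5); g=lambda u,v:ray(s,235+(u+.5)/5-.5,45+(v+.5)/5-.5)
for n,a,b in[('Unear',(48,46),(568,115)),('Ufar',(479,46),(625,468)),('Lnear',(57,552),(103,210)),('Lfar',(450,552),(180,548)),('floor nearL',(64,465),(160,150)),('floor farL',(397,465),(235,447))]:
    p,e=tri(g(*a),wr(*b)); print(n,p.round(4),round(e,4))
# held cartridge top face
z=.1428-.0029+.036
h=lambda u,v: onz(s,(u+.5)/1.5-.5,(v+.5)/1.5-.5,z)
print('cart disc',h(388,408).round(4),'corners',[h(*c)[:2].round(4).tolist() for c in((278,343),(494,343),(490,467),(290,467))])
E
```

```text
UoL [0.4576 0.3646 0.068 ]
UoR [0.52   0.3738 0.068 ]
UiL [0.4587 0.3588 0.068 ]
UiR [0.521  0.3681 0.068 ]
LoL [0.469  0.2915 0.068 ]
LoR [0.5316 0.3009 0.068 ]
LiL [0.4682 0.297  0.068 ]
LiR [0.5307 0.3064 0.068 ]
fUL [0.4593 0.3541 0.02  ]
fUR [0.5216 0.3634 0.02  ]
fLL [0.4666 0.302  0.02  ]
fLR [0.5303 0.3115 0.02  ]
[(np.float64(8.4), np.float64(0.0631)), (np.float64(8.53), np.float64(0.063)), (np.float64(8.53), np.float64(0.0633)), (np.float64(8.52), np.float64(0.0632)), (np.float64(8.43), np.float64(0.063)), (np.float64(8.5), np.float64(0.0645))]
c top [0.4945 0.3327 0.068 ] floor along-x mid [0.4945 0.3327 0.02  ]
Unear [0.4568 0.3667 0.0578] 0.0
Ufar [0.5212 0.3752 0.0624] 0.0
Lnear [0.4686 0.2902 0.0574] 0.0003
Lfar [0.5346 0.3    0.0559] 0.0006
floor nearL [0.4665 0.3024 0.0222] 0.0007
floor farL [0.5289 0.3127 0.0228] 0.0028
cart disc [0.4852 0.2538 0.1759] corners [[0.4503, 0.2701], [0.5125, 0.2795], [0.5205, 0.2377], [0.4574, 0.2279]]
```

Bed centre about (0.4937, 0.332), yaw 8.5°; the held cartridge sits about (+0.7,+1.3) mm off the TCP. Moving above the bed.

Request:
{"name": "send_rows", "arguments": {"deltas": [20, 5, 0, 0, 0, 0, 30, 7, 0, 0, 0, 0, 20, 5, 8, 0, 0, 0, 6, 2, 8, -0.4, -0.2, 0, 0, 0, 0, 0, 0, 0, 0, 0, 0, 0, 0, 0]}}

```text
t: 39.85
tool_pos: [0.4926, 0.3301, 0.1257]
tool_rot: [[-0.133, 0.991, -0.001], [0.991, 0.133, -0.002], [-0.002, -0.001, -1.0]]
force: [0.9, -0.2, -3.0]
grip_width: 0.732
```

```bash
python3 -c "
from h import *
go([.4937,.3312,.085],98.5)"
```

```text
t 39.85 pos [0.4926 0.3301 0.1257] yawx 97.65 w 62.2 F [ 0.9 -0.2 -3. ] M [0.009 0.038 0.017]
delta [ 1.   1.3 40.7] rot [-0.07  0.09 -0.85]
```

Request:
{"name": "send_rows", "arguments": {"deltas": [1, 1.3, 15, 0, 0, -0.8, 0, 0, 15, 0, 0, 0, 0, 0, 8, 0, 0, 0, 0, 0, 0, 0, 0, 0]}}

```text
t: 40.25
tool_pos: [0.4947, 0.3278, 0.0884]
tool_rot: [[-0.142, 0.99, 0.001], [0.99, 0.142, -0.002], [-0.002, 0.001, -1.0]]
force: [0.4, 0.6, -3.7]
grip_width: 0.736
```

```bash
python3 -c "
from h import *
go([.4937,.3312,.075],98.5)
s=snap('wrist','w14')
b=cv2.resize(s['img'],None,fx=1.5,fy=1.5,interpolation=cv2.INTER_CUBIC); cv2.imwrite('pics/w14b.png',b)
s=snap('side','s14'); cv2.imwrite('pics/s14b.png',cv2.resize(s['img'][110:200,140:260],None,fx=6,fy=6,interpolation=cv2.INTER_CUBIC))"
```

```text
t 40.25 pos [0.4947 0.3278 0.0884] yawx 98.19 w 62.5 F [ 0.4  0.6 -3.7] M [-0.018 -0.013 -0.006]
delta [ 3.5 -0.5 13.4] rot [ 0.03  0.11 -0.31]
```

View pics/w14b.png

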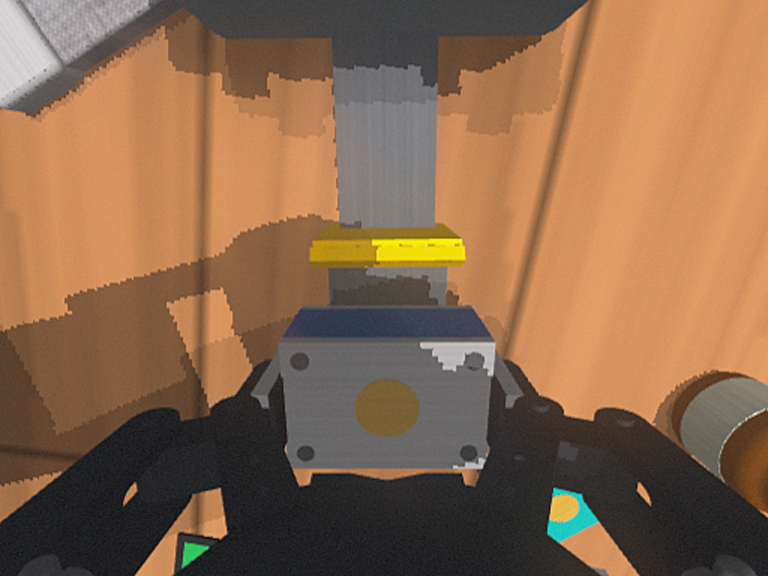

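View pics/s14b.png

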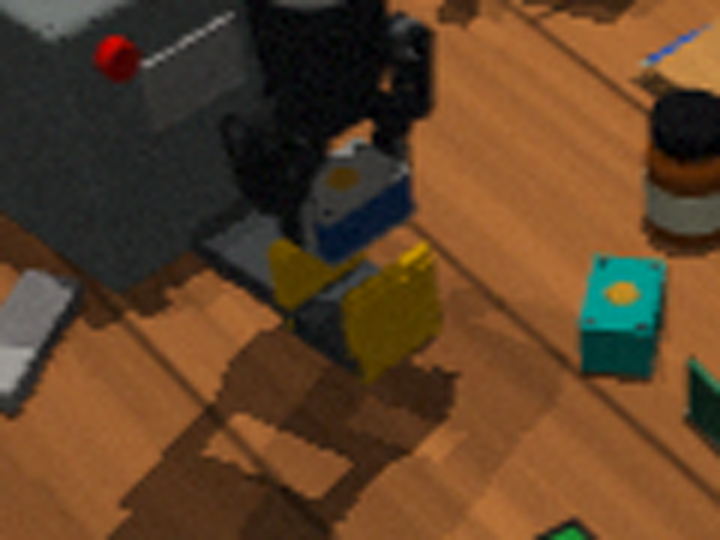

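Lengthwise the cartridge (disc at 388) matches the cheek middle (387.5). Correct tool x and descend.

Request:
{"name": "send_rows", "arguments": {"deltas": [3.5, -0.5, 0, 0, 0, -0.3, 0, 0, 0, 0, 0, 0, 0, 0, 5, 0, 0, 0, 0, 0, 5, 0, 0, 0, 0, 0, 0, 0, 0, 0]}}

```text
t: 40.85
tool_pos: [0.4949, 0.3323, 0.0809]
tool_rot: [[-0.148, 0.989, 0.006], [0.989, 0.148, 0.0], [-0.001, 0.006, -1.0]]
force: [0.1, 0.7, -2.7]
grip_width: 0.734
```

```bash
python3 -c "
from h import *
go([.4940,.3312,.06],98.5)"
```

```text
t 40.85 pos [0.4949 0.3323 0.0809] yawx 98.53 w 62.4 F [ 0.1  0.7 -2.7] M [0.012 0.072 0.048]
delta [-0.9 -1.2 20.8] rot [0.36 0.03 0.03]
```

Request:
{"name": "send_rows", "arguments": {"deltas": [-0.9, -1, 5, 0.3, 0, 0, 0, -0.3, 6, 0, 0, 0, 0, -0.3, 6, 0, 0, 0, 0, 0, 0, 0, 0, 0]}}

```text
t: 41.25
tool_pos: [0.4932, 0.3309, 0.0618]
tool_rot: [[-0.148, 0.989, -0.0], [0.989, 0.148, -0.001], [-0.001, -0.0, -1.0]]
force: [0.4, -0.2, -2.9]
grip_width: 0.737
```

```bash
python3 -c "
from h import *
go([.4938,.3312,.045],98.5)"
```

```text
t 41.25 pos [0.4932 0.3309 0.0618] yawx 98.52 w 62.6 F [ 0.4 -0.2 -2.9] M [-0.003  0.034 -0.052]
delta [ 0.2  0.7 16.8] rot [-0.03  0.04  0.02]
```

Cartridge bottom is at ~0.059, entering the cheeks with no contact force. Continue.

Request:
{"name": "send_rows", "arguments": {"deltas": [0.2, 0.5, 5, 0, 0, 0, 0, 0, 5, 0, 0, 0, 0, 0, 5, 0, 0, 0, 0, 0, 0, 0, 0, 0]}}

```text
t: 41.65
tool_pos: [0.4938, 0.3312, 0.0453]
tool_rot: [[-0.148, 0.989, -0.0], [0.989, 0.148, -0.001], [-0.001, -0.001, -1.0]]
force: [0.3, -0.1, -3.5]
grip_width: 0.74
```

```bash
python3 -c "
from h import *
go([.4938,.3312,.023],98.5)
s=snap('wrist','w15')
b=cv2.resize(s['img'],None,fx=1.5,fy=1.5,interpolation=cv2.INTER_CUBIC); cv2.imwrite('pics/w15b.png',b)"
```

```text
t 41.65 pos [0.4938 0.3312 0.0453] yawx 98.52 w 62.9 F [ 0.3 -0.1 -3.5] M [ 0.07   0.008 -0.04 ]
delta [ 0.   0.1 22.3] rot [-0.03  0.05  0.02]
```

View pics/w15b.png

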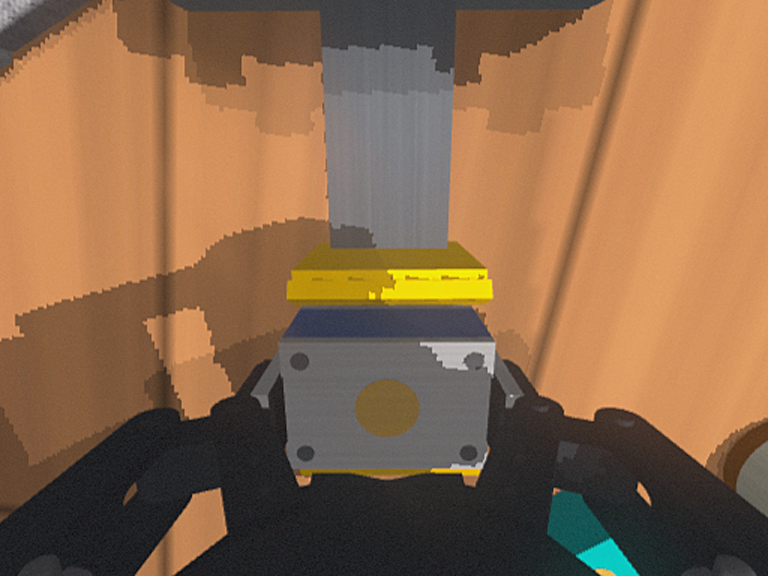

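Cheek middle 389.5 vs cartridge 387.5: about 0.5 mm. Lowering the rest, aiming for 0.023.

Request:
{"name": "send_rows", "arguments": {"deltas": [0, 0.5, 5, 0, 0, 0, 0, 0, 6, 0, 0, 0, 0, 0, 5, 0, 0, 0, 0, 0, 3, 0, 0, 0, 0, 0, 0, 0, 0, 0]}}

```text
t: 42.2
tool_pos: [0.4947, 0.3314, 0.0253]
tool_rot: [[-0.148, 0.989, 0.001], [0.989, 0.148, -0.0], [-0.001, 0.001, -1.0]]
force: [0.2, 0.1, -3.6]
grip_width: 0.74
```

```bash
python3 -c "
from h import *
go([.4942,.3312,.023],98.5)"
```

```text
t 42.2 pos [0.4947 0.3314 0.0253] yawx 98.52 w 62.9 F [ 0.2  0.1 -3.6] M [-0.007 -0.018  0.072]
delta [-0.1 -0.5  2.3] rot [0.04 0.03 0.02]
```

Request:
{"name": "send_rows", "arguments": {"deltas": [0, -0.4, 1, 0, 0, 0, 0, 0, 1.2, 0, 0, 0, 0, 0, 1, 0, 0, 0]}}

```text
t: 42.5
tool_pos: [0.4944, 0.3314, 0.0229]
tool_rot: [[-0.148, 0.989, 0.002], [0.989, 0.148, -0.0], [-0.0, 0.002, -1.0]]
force: [-5.5, -3.4, 11.6]
grip_width: 0.736
```

Request:
{"name": "send_rows", "arguments": {"deltas": [0, 0, 1, 0, 0, 0]}}

```text
t: 42.6
tool_pos: [0.4944, 0.3314, 0.0229]
tool_rot: [[-0.148, 0.989, 0.002], [0.989, 0.148, -0.0], [-0.0, 0.002, -1.0]]
force: [-5.3, -2.7, 6.4]
grip_width: 0.738
```

Contact at z = 0.0229, exactly the predicted seated height. Look before releasing.

```bash
python3 -c "
from h import *
s=snap('wrist','w16')
cv2.imwrite('pics/w16b.png',cv2.resize(s['img'][180:330,160:350],None,fx=4,fy=4,interpolation=cv2.INTER_CUBIC))"
```

```text
(no output)
```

View pics/w16b.png

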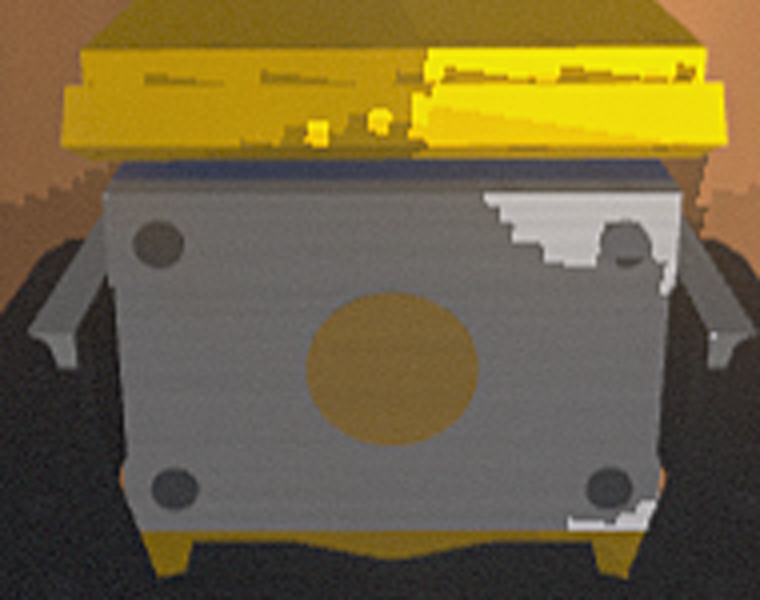

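Cheek middle 394.5, cartridge 393.5: ends level. Release and retreat.

Request:
{"name": "send_rows", "arguments": {"deltas": [0, 0, 0, 0, 0, 0, 0, 0, 0, 0, 0, 0, 0, 0, 0, 0, 0, 0, 0, 0, 0, 0, 0, 0, 0, 0, 0, 0, 0, 0], "grip": 1}}

```text
t: 43.15
tool_pos: [0.4957, 0.332, 0.0244]
tool_rot: [[-0.148, 0.989, 0.006], [0.989, 0.148, 0.002], [0.001, 0.006, -1.0]]
force: [-0.1, -0.4, -0.2]
grip_width: 1.0
```

Request:
{"name": "send_rows", "arguments": {"deltas": [0, 0, -15, 0, 0, 0, 0, 0, -30, 0, 0, 0, 0, 0, -40, 0, 0, 0, 0, 0, -40, 0, 0, 0, -40, 0, 0, 0, 0, 0, -40, 0, 0, 0, 0, 0, 0, 0, 0, 0, 0, 0, 0, 0, 0, 0, 0, 0]}}

```text
t: 43.95
tool_pos: [0.5073, 0.2507, 0.1542]
tool_rot: [[-0.15, 0.989, 0.007], [0.989, 0.15, 0.001], [-0.0, 0.007, -1.0]]
force: [0.2, -0.1, -0.9]
grip_width: 0.999
```

```bash
python3 -c "
from h import *
go([.4942,.3312,.023],98.5)
s=snap('wrist','w17'); cv2.imwrite('pics/w17b.png',cv2.resize(s['img'],None,fx=1.5,fy=1.5,interpolation=cv2.INTER_CUBIC))
s=snap('top','t17');s=snap('side','s17')"
```

```text
t 43.95 pos [0.5073 0.2507 0.1542] yawx 98.63 w 84.9 F [ 0.2 -0.1 -0.9] M [ 0.025 -0.006 -0.026]
delta [ 81.5  -1.8 131.2] rot [0.4  0.01 0.13]
```

View pics/w17b.png

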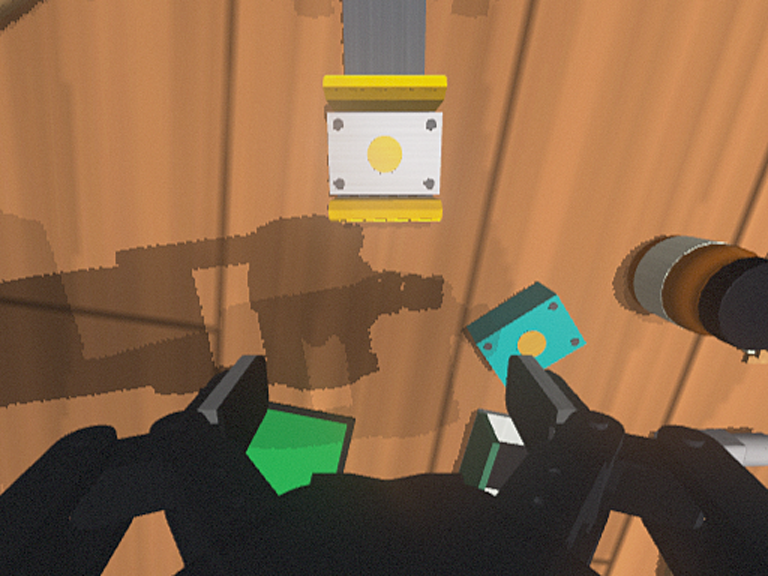

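View pics/s17.png

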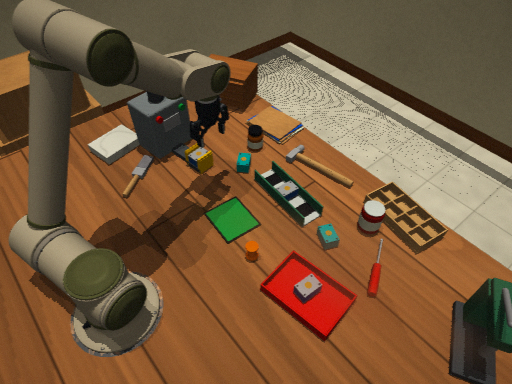

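View pics/t17.png

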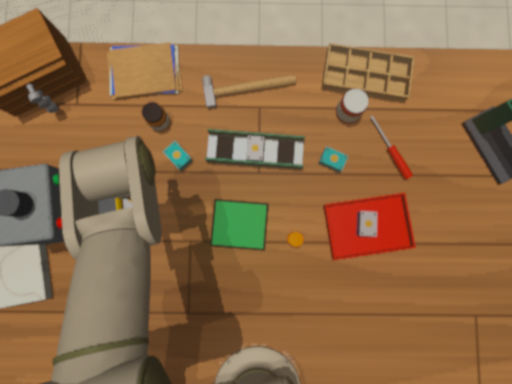

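All views show the end state wanted: the cartridge in the bed with ends level (cartridge 328–442, cheeks 324–447 and 329–442), the rattler in the tray, the middle cartridge in the rack, and the bystanders where they were.

```bash
python3 -c "
from h import *
s=load('w17')
f=lambda u,v,z: onz(s,(u+.5)/1.5-.5,(v+.5)/1.5-.5,z)
print('cart',f(385,154,.056).round(4),'cheek c',np.mean([f(*p,.068) for p in((324,76),(447,76),(330,221),(441,221))],0).round(4))
print(robot.hand_in(), robot.read_state()['t'])"
```

```text
cart [0.4949 0.3318 0.056 ] cheek c [0.4951 0.3323 0.068 ]
the job is handed in; nothing more can be done
the job is handed in; nothing more can be done
```

The job is done and handed in at about 44 s. The rattler is in the red tray, one sound cartridge is home in the die bed, and the other lies flat in its middle lane.

- **Finding the rattler:** I tilted all three cartridges about 29° each way and compared the tilt-corrected moment. The right and middle ones shifted by only 0.004 and 0.007 N m. The left one shifted by about 0.05 ± 0.014 N m. That is below the stated 0.07–0.08, but the noise was large and the other two were clearly sound, so I took the left one as the rattler.
- **Die bed:** I put the right-lane cartridge on the mat, took it by its ends and lowered it in. It touched the bed floor at the predicted height, with the TCP at 0.0229 m. In the last wrist picture its centre is within about 0.5 mm of the cheeks' middle, with its ends level with theirs.
- **Other checks:** In the last side and top views the rattler is flat in the tray and the bench items and turquoise look-alikes had not visibly moved. The gripper was open and clear of everything. The highest force I saw when setting a cartridge down was about 17 N.
- **One disagreement:** two-view measurement put the cheek tops at about 56–62 mm, against 68 mm from the text. This did not affect the placement. The disc tops (39 mm measured on the mat) and the bed floor (22 mm against 20) agreed with the text.

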